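Photograph clamped sample blocks on an indexing jig

ROBOT

A 7-joint arm with a two-finger parallel gripper is mounted at the origin on a cart in front of the work surface, level with it; the furniture and walls round the work are solid. World frame = base frame: x ahead of the robot, y to its left, z up, the work surface at z = 0. Lengths are in m, angles in rad, forces in N, time in s.
With the tool pointing down it reaches from about 0.35 to 0.775 m from the base axis. Payload 3.1 kg.
Tool frame: the origin (TCP) lies on the front face of the gripper's body, between the roots of the fingers; the fingertips stand 73 mm ahead of it and the grasp point (between the pads) lies 54 mm ahead of it; z points along the fingers, y is the line along which they close (so a half turn about z gives the same grasp; the last joint's range is limited). The gripper opens to 85 mm and grips with 20 to 120 N. Pads are 22 mm wide; open, the fingers measure 114 mm over their backs; the gripper's body (76 mm by 85 mm) begins 54 mm behind the grasp point. The pads swing forward as they close: fully open they stand 13 mm farther back than shut.
Start: joints at [-1.358, 0.311, 0.014, 1.512, -0.004, 1.319, -0.027], TCP at [0.139, 0.532, 0.304] pointing down, gripper open.
Joint ranges: [-2.7, 2.7], [-0.3, 1.91], [-1.27, 1.3], [0.12, 2.57], [-1.44, 4.58], [0.2, 2.03], [-3.05, 3.05]. Speed limits (rad/s): [2.79, 2.79, 3.14, 3.14, 3.14, 3.14, 3.14].

INTERFACE

Orientations are given as a unit quaternion [x, y, z, w].
In Python, from station import * gives the robot as it stands.
- The arm moves only by the tool move_arm, never from a script. Its argument "series" is a list of rows, each an object with "dp": the shift along the tool's x, y, z in m, a list of three; "delta_rot": the turn, a rotation vector about the tool's x, y, z in degrees, a list of three; "grip": the finger opening in m, from 0 to 0.0854. In form: [{"dp": [dx, dy, dz], "delta_rot": [wx, wy, wz], "grip": grip}, ...]. A call has 1 to 5 rows; each row is the pose to reach, as a shift and turn from the pose commanded when the call began, along the tool's axes at that moment; what a row does not reach only later rows make up. A row lasts 1/8 s, in which the tool goes at most 62.5 mm and 10.7 degrees, less where a joint would pass 70% of its speed; a pose out of reach is approached as far as the arm can. A call with a gripper value outside its range is refused whole. The fingers move at their own pace and stop on an object; "grip_force" is the grip in N (left out, the last holds). Time passes only in rows, so rows that repeat a pose let the fingers close. It gives the time, the measured TCP pose, the force, the opening and the grip force at its end, in the units of the state.
- get_obs(): the state, without advancing time (a new reading comes with each control period).
- get_image(name): name is "side" or "top" or "wrist"; returns the picture (384x512x3 uint8, red, green, blue); there is no depth.
- get_calibration(name): a dict with "vfov" (degrees; the focal length in pixels is half the picture's height over the tangent of half this angle, whatever the lens; pixels are square), "cx", "cy" (the principal point, pixels), "extrinsics" (4x4, takes a point from world to camera coordinates). Camera axes: x right, y down, z forward; pixel columns grow to the right and rows downward; lengths in m; the calibration is good to about 2 mm. The wrist camera is an equidistant fisheye: a pixel r from the principal point sees the ray r / f radians off the axis. A picture is of the moment at which its call begins: read the wrist's pose just before it. get_calibration takes no time and is no camera call; for the wrist camera it gives the pose at the moment of the call.
- job_done(): hands the job in; it is judged then, once.
Trained networks look in the newest picture that a camera, given by its name, has taken for a name from the list of things; names that differ only in an ending like _2 or _b are one class to them, and where a whole thing is asked for, a point or a joint stands for the part that bears it (a point fixed in the world has none). Each returns a list of dicts, best first, with "conf" (0 to 1); they miss things now and then, are a little off and sometimes report something else, mostly with a low value. They report only what shows in the picture. A call takes as long as a camera call.
- recognise(camera, thing): "extent" ([centre column, centre row, width, height] in pixels, round what is visible of it).
The state is a dict: "time": time; "joints": joint angles; "qvel": joint speeds; "joint_torque": joint torques, N m; "ee_pos": TCP position; "ee_rot": TCP orientation; "wrist_force": force on the tool from outside, world axes, zero at the start; "moment": the same for the moment, N m; "width": opening from 0.0 (shut) to 1.0 (fully open); "grip_force": force on a finger pad.
Only numpy, scipy, OpenCV 4.12 (cv2) and the standard library are available. Lean on these libraries where they do the work, as an engineer would, in place of code of your own. Each camera call takes 0.05 s, during which the arm holds its last target. There are 200 camera calls.

TASK

Lay all the resin sample blocks flat in the seats of the jig (one to a seat) and swing the toggle clamp over centre onto them until it locks; then lift the sprung plunger, turn the head a quarter turn anticlockwise (seen from above) to the camera position, let the plunger drop home into its hole there and keep hands off the jig for three seconds while it is photographed. Then turn the head back home the same way, with the plunger dropped in and the clamp still locked; only then swing the clamp fully open and lay the blocks flat, side by side, in the tray. Never turn the head unless the clamp is locked, and leave the tape, loupe and pot where they are.

Things in the scene. Friction and masses are not known exactly. Their poses are not given: they have to be found in the camera images.
- block_0_mid (a point): One of up to three identical sand-coloured cast resin blocks, 40 x 28 x 16 mm (x, y, z), about 30 g, with a thin dark paint section showing as a line on one face; either face may lie up. The point is its centre, 8 mm above its underside; x along the 40 mm, y along the 28 mm, z out of the face with the line. None if this block is absent.
- block_1_mid (a point): One of up to three identical sand-coloured cast resin blocks, 40 x 28 x 16 mm (x, y, z), about 30 g, with a thin dark paint section showing as a line on one face; either face may lie up. The point is its centre, 8 mm above its underside; x along the 40 mm, y along the 28 mm, z out of the face with the line. None if this block is absent.
- block_2_mid (a point): One of up to three identical sand-coloured cast resin blocks, 40 x 28 x 16 mm (x, y, z), about 30 g, with a thin dark paint section showing as a line on one face; either face may lie up. The point is its centre, 8 mm above its underside; x along the 40 mm, y along the 28 mm, z out of the face with the line. None if this block is absent.
- block_0: The resin block whose centre is point block_0_mid; origin at the centre of its underside, same axes.
- block_1: The resin block whose centre is point block_1_mid; origin at the centre of its underside, same axes.
- block_2: The resin block whose centre is point block_2_mid; origin at the centre of its underside, same axes.
- seat_0 (a point): Floor centre, 36 mm above the table, of one of three shallow seats in a row, 38 mm apart, on the turning head; seat_1 in the middle. White floor 46 (x) by 34 (y) mm between round bars 4 mm high; a block lies flat in it, its 40 mm along x. x points to the clamp, y along the row to seat_0. The open clamp's arm and bar stand up 75 mm or more to the +x side, 150 mm above the table.
- seat_1 (a point): Floor centre, 36 mm above the table, of one of three shallow seats in a row, 38 mm apart, on the turning head; seat_1 in the middle. White floor 46 (x) by 34 (y) mm between round bars 4 mm high; a block lies flat in it, its 40 mm along x. x points to the clamp, y along the row to seat_0. The open clamp's arm and bar stand up 75 mm or more to the +x side, 150 mm above the table.
- seat_2 (a point): Floor centre, 36 mm above the table, of one of three shallow seats in a row, 38 mm apart, on the turning head; seat_1 in the middle. White floor 46 (x) by 34 (y) mm between round bars 4 mm high; a block lies flat in it, its 40 mm along x. x points to the clamp, y along the row to seat_0. The open clamp's arm and bar stand up 75 mm or more to the +x side, 150 mm above the table.
- jig_axis (a point): The vertical axis of the jig, at the top face (14 mm above the table) of its fixed round base, 260 mm in diameter. Axes of the jig: at home the seats lie on its -x side (55 mm from the axis), the clamp on +x, the plunger knob on -y. The head is an aluminium disc of 206 mm diameter, top 30 mm above the table.
- head (a joint): Turning head of the jig (with seats, clamp, plunger): 0 = home, where blocks are loaded and unloaded; 1.571 = camera position, a quarter turn anticlockwise seen from above. Turns between -0.1 and 1.67 with a friction of about 0.12 N m, only while the plunger is up; pinned it has a play of 0.01.
- knob (a point): Centre of the round black plunger knob, 22 mm in diameter, 20 mm high, on the rim of the head 115 mm from the axis; 62 mm above the table when the plunger is home. Free all round for the fingers; a 20 mm steel bush stands 18 mm below the knob's centre. Drag it round the axis to turn the head.
- plunger (a joint): Lift of the sprung plunger: 0 = home (pin 8 mm deep in a hole of the base), 0.014 = top stop; clear of the hole from 0.009. The spring pulls down with 4 N at home, 9 N at the top. Let go between the two holes, the pin rides on the base at about 0.008; it falls into a hole within about 0.5 degrees, else when the head is moved over the hole.
- handle_grip (a point): Centre of the black grip at the end of the clamp's handle: a round disc 24 mm in diameter with two flat sides 18 mm apart that face along the handle's pivot pin (along the row of seats), 66 mm from the pivot. Pinched on its flats from above it turns between the fingers as the handle swings.
- handle_pivot (a point): Pivot of the clamp handle: about 57 mm from the jig's axis on the clamp side and 73 mm above the table. Its pin runs along the row of seats; the grip swings about it in an upright plane through the jig's axis.
- toggle_handle (a joint): Clamp handle: 0 = open, handle lying back nearly level (grip 0.123 m from the axis) and arm standing up; it swings up and over towards the seats to its stop. Passes over centre at 1.586 and is locked at the stop at 1.656, where it stands upright and slightly past. Friction 0.1 N m; it stays where it is left, takes 2 to 5 N at the grip and up to about 15 N just before the centre.
- bar_foot (a point): Middle of the underside of the rubber-faced press bar, 112 mm long (y) and 13 mm wide, that the clamp arm brings down across all three seats. It is sprung (3 N per mm, 3 N preload) and meets the blocks just before the handle passes over centre.
- press_bar: The press bar with the rubber foot; its origin is 5 mm above the foot.
- jig: The whole jig: fixed base with all that it carries. Origin on the axis at table height, axes as jig_axis.
- tray_floor (a point): Centre of the floor (5 mm above the table) of a loose grey paper-lined tray, outside 170 x 124 mm (x, y), walls 4 mm thick and 14 mm high, 0.45 kg.
- tape_mid (a point): Bystander: roll of paper tape, 62 mm wide, 48 mm high; its centre.
- loupe_mid (a point): Bystander: red folding loupe, 36 x 52 x 14 mm; its centre.
- pot_mid (a point): Bystander: small white screw pot, 38 mm wide, 58 mm high; its centre.

How it is judged:
By the outcome, as a careful person would: the job done as asked, in the order asked, and still so for the second after the job is handed in, with the robot touching nothing.
Of block_0, block_1, block_2 only 2 to 3 are there at a start; the rules pass over those that are not, and their reading is None.
At some moment in a run one of block_0, block_1, block_2, tray may be knocked a few centimetres aside while the robot is not near it.
Once in a run the grip may slacken for a moment while it holds something.
It also fails if it takes over 210 s, if anything falls off the work surface, if the arm or the gripper's body presses on something with over 40 N, if the wrist force passes 120 N, or if a joint passes its speed limit or range.

## Working session

There is one attempt and no reset: what is moved stays moved. The work goes in short steps, Python scripts to look and compute and a tool call to move; the robot and the scene stay as the last step left them, time stands still between calls to the robot, and variables do not carry over. Pictures are saved under pics/ and viewed, at most 14 in all, crops included, and the job is handed in when it is done.

Besides the shell and the picture viewer there is one more tool, called as a command line: name --argument value ..., lists and objects as JSON in quotes. move_arm: Moves the arm, as the interface text tells. Its arguments: {"type":"object","properties":{"series":{"type":"array"},"grip_force":{"type":"number"}},"required":["series"]}

```bash
ls; mkdir -p pics; cat > h.py <<'E'
from station import *
import numpy as np, cv2
from scipy.spatial.transform import Rotation as R
def save(cam,fn,scale=1.5):
    im=get_image(cam); im=np.asarray(im)
    cv2.imwrite('pics/'+fn,cv2.resize(im[:,:,::-1],None,fx=scale,fy=scale)); return im
def ray(cam,u,v,c=None):
    c=c or get_calibration(cam); f=192/np.tan(np.radians(c['vfov'])/2)
    E=np.array(c['extrinsics']); d=np.array([(u-c['cx'])/f,(v-c['cy'])/f,1.])
    if cam=='wrist':
        r=np.hypot(d[0],d[1]); d=np.array([d[0]/r*np.sin(r),d[1]/r*np.sin(r),np.cos(r)]) if r>1e-9 else np.array([0,0,1.])
    return -E[:3,:3].T@E[:3,3], E[:3,:3].T@d
def at(cam,u,v,z,c=None):
    o,d=ray(cam,u,v,c); return o+d*(z-o[2])/d[2]
def proj(cam,p,c=None):
    c=c or get_calibration(cam); f=192/np.tan(np.radians(c['vfov'])/2)
    E=np.array(c['extrinsics']); q=E[:3,:3]@np.array(p)+E[:3,3]
    if cam=='wrist':
        r=np.hypot(q[0],q[1]); t=np.arctan2(r,q[2]); return np.array([c['cx']+f*t*q[0]/r,c['cy']+f*t*q[1]/r])
    return np.array([c['cx']+f*q[0]/q[2],c['cy']+f*q[1]/q[2]])
def st():
    o=get_obs(); print('t',round(o['time'],2),'p',np.round(o['ee_pos'],4),'F',np.round(o['wrist_force'],1),'w',round(o['width'],3),'g',o['grip_force']); return o
def togo(p,yaw=None):
    """shift and turn in tool axes to TCP p, yaw of tool x with tool down"""
    o=get_obs(); r=R.from_quat(o['ee_rot']); print('dp',np.round(r.inv().apply(np.array(p)-o['ee_pos']),4))
    if yaw is not None:
        t=R.from_matrix(np.array([[np.cos(yaw),np.sin(yaw),0],[np.sin(yaw),-np.cos(yaw),0],[0,0,-1]]).astype(float))
        print('rot',np.round((r.inv()*t).as_rotvec(degrees=True),1))
E
python3 - <<'E'
from h import *
o=st(); print(R.from_quat(o['ee_rot']).as_matrix().round(3))
a=save('top','top0.png');
for n in ['block_0','jig','jig_axis','knob','handle_grip','seat_0','tray_floor','press_bar','tape_mid','loupe_mid','pot_mid']:
    print(n,[(round(d['conf'],2),np.round(d['extent'],0)) for d in recognise('top',n)][:4])
save('side','side0.png')
for c in ['top','side','wrist']:
    k=get_calibration(c);E=np.array(k['extrinsics']);print(c,k['vfov'],k['cx'],k['cy'],(-E[:3,:3].T@E[:3,3]).round(3),E[2,:3].round(3))
E
```

```text
pics
t 0.0 p [0.1385 0.5317 0.3028] F [-0.  -0.3 -0.4] w 1.003 g 0.0
[[-0.968  0.252 -0.001]
 [ 0.252  0.968 -0.002]
 [-0.    -0.002 -1.   ]]
block_0 [(0.67, array([336., 200.,  89.,  88.])), (0.51, array([250., 242.,  18.,  18.]))]
jig [(0.58, array([329., 202.,  96.,  95.]))]
jig_axis [(0.93, array([331., 204.,  96.,  98.]))]
knob [(0.64, array([337., 199.,  85.,  86.])), (0.48, array([375., 196.,   6.,   5.]))]
handle_grip [(0.54, array([325., 167.,  14.,  32.]))]
seat_0 [(0.83, array([335., 201.,  85.,  91.])), (0.56, array([250., 241.,  18.,  14.]))]
tray_floor [(0.64, array([203., 209.,  41.,  61.]))]
press_bar []
tape_mid [(0.78, array([317., 130.,  26.,  24.]))]
loupe_mid []
pot_mid [(0.78, array([358., 137.,  14.,  14.])), (0.19, array([372., 195.,   7.,   5.]))]
top 51.7830817812482 258.8092832367375 190.48064759256195 [0.571 0.202 1.141] [ 0.038  0.018 -0.999]
side 45.101776636363425 254.32768687554696 190.90318365816518 [ 0.55  -0.825  0.899] [ 0.063  0.804 -0.591]
wrist 65.70646984690485 254.73025828104508 192.0862473002553 [0.063 0.552 0.373] [ 0.295 -0.078 -0.952]
```

```bash
python3 - <<'E'
import cv2
a=cv2.imread('pics/top0.png'); c=a[150:462,225:625]
cv2.imwrite('pics/top0c.png',cv2.resize(c,None,fx=1.92,fy=1.92,interpolation=cv2.INTER_CUBIC))
E
```

```text
(no output)
```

View pics/top0c.png

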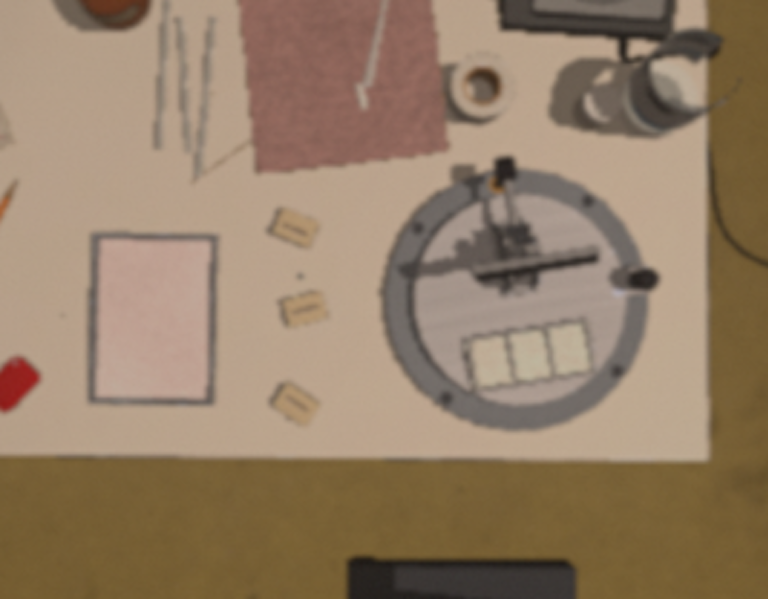

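View pics/side0.png

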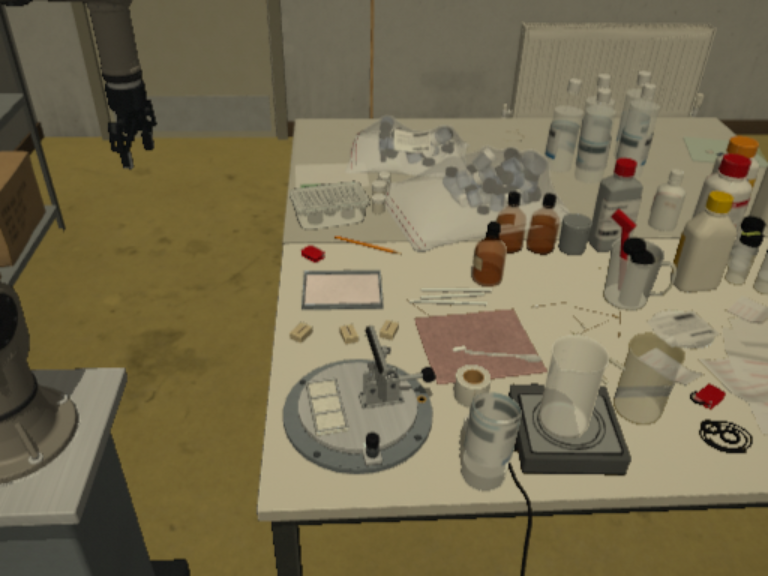

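The side picture shows the jig with the clamp open at its far side. In the top crop there are three line-up blocks, at crop (295,228), (304,308) and (295,404). The tray is at about (153,318), the jig centre at (516,300), the seats at (490,362) to (570,347), the knob at (640,279) and the grip at (505,168).

```bash
python3 - <<'E'
from h import *
P=lambda x,y,z:at('top',150+x/2.88,100+y/2.88,z).round(4)
for n,x,y,z in [('b',295,228,.016),('b',304,308,.016),('b',295,404,.016),('axis',515.5,299,.014),('s0',490,362,.036),('s1',530,354,.036),('s2',570,347,.036),('knob',643,279,.072),('grip',505,168,.08),('tray',153,318,.014),('tl',93,235,.014),('tr',216,238,.014),('br',212,402,.014),('tape',482,85,.048),('pot',600,95,.058)]: print(n,P(x,y,z))
togo([.50,.05,.36],np.pi/2)
togo([.50,.05,.36],0)
E
```

```text
b [0.6462 0.2403 0.016 ]
b [0.5671 0.2308 0.016 ]
b [0.4727 0.2389 0.016 ]
axis [0.5775 0.0224 0.014 ]
s0 [0.5164 0.0504 0.036 ]
s1 [0.5244 0.0119 0.036 ]
s2 [ 0.5315 -0.0265  0.036 ]
knob [ 0.5966 -0.0871  0.072 ]
grip [0.6991 0.0427 0.08  ]
tray [0.5562 0.3804 0.014 ]
tl [0.6382 0.4412 0.014 ]
tr [0.6359 0.3187 0.014 ]
br [0.4738 0.321  0.014 ]
tape [0.7831 0.06   0.048 ]
pot [ 0.772  -0.0508  0.058 ]
dp [-0.4713 -0.3757 -0.0561]
rot [ 0.  -0.  75.4]
dp [-0.4713 -0.3757 -0.0561]
rot [  0.   -0.  165.4]
```

move_arm --series '[{"dp": [-0.049, -0.02, -0.004], "delta_rot": [0, 0, 7.5], "grip": 0.0854}, {"dp": [-0.097, -0.039, -0.008], "delta_rot": [0, 0, 15], "grip": 0.0854}, {"dp": [-0.146, -0.059, -0.012], "delta_rot": [0, 0, 22.5], "grip": 0.0854}, {"dp": [-0.194, -0.078, -0.016], "delta_rot": [0, 0, 30], "grip": 0.0854}, {"dp": [-0.243, -0.098, -0.02], "delta_rot": [0, 0, 37.7], "grip": 0.0854}]' --grip_force 40

```text
time: 1.27
ee_pos: [0.3502, 0.3752, 0.3243]
ee_rot: [0.442, 0.897, 0.0, -0.0]
wrist_force: [0.5, 0.4, -0.1]
width: 1.001
grip_force: 0.0
```

move_arm --series '[{"dp": [-0.05, 0.014, -0.004], "delta_rot": [0, 0, 7.5], "grip": 0.0854}, {"dp": [-0.1, 0.028, -0.008], "delta_rot": [0, 0, 15], "grip": 0.0854}, {"dp": [-0.15, 0.042, -0.012], "delta_rot": [0, 0, 22.5], "grip": 0.0854}, {"dp": [-0.2, 0.057, -0.016], "delta_rot": [0, 0, 30], "grip": 0.0854}, {"dp": [-0.252, 0.071, -0.02], "delta_rot": [0, 0, 37.7], "grip": 0.0854}]'

```text
time: 1.9
ee_pos: [0.5605, 0.2198, 0.3442]
ee_rot: [0.708, 0.706, 0.0, -0.0]
wrist_force: [-0.1, 0.4, 0.2]
width: 1.003
grip_force: 0.0
```

```bash
python3 - <<'E'
from h import *
o=st(); print(o['joints']); print(R.from_quat(o['ee_rot']).as_matrix().round(3))
save('wrist','w0.png')
c=get_calibration('wrist')
for n in ['block_0','knob','seat_0','tray_floor','handle_grip']:
    print(n,[(round(d['conf'],2),np.round(d['extent'],0)) for d in recognise('wrist',n)][:4])
import json; c={k:(v.tolist() if hasattr(v,'tolist') else v) for k,v in c.items()}; json.dump(c,open('w0.json','w'))
E
```

```text
t 1.9 p [0.5605 0.2198 0.3442] F [-0.1  0.4  0.2] w 1.003 g 0.0
[-0.72385266  0.42775709  0.49140763  1.29642995 -0.19876855  1.46450276
 -0.25248888]
[[ 0.003  1.     0.   ]
 [ 1.    -0.003  0.001]
 [ 0.001  0.    -1.   ]]
block_0 [(0.96, array([258., 150.,  25.,  34.])), (0.89, array([318., 142.,  26.,  28.])), (0.61, array([191., 145.,  27.,  35.]))]
knob []
seat_0 [(0.65, array([273., 280., 137., 116.]))]
tray_floor [(0.46, array([318., 146.,  32.,  34.]))]
handle_grip []
```

View pics/w0.png

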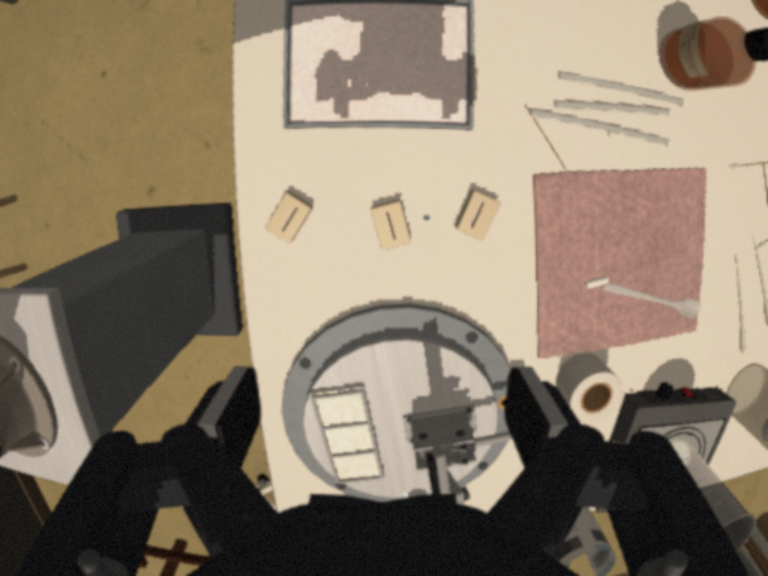

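The wrist picture shows the blocks at about (290,214), (391,222) and (479,212) in the 1.5x view, all line up. The tray is at the top (380,65), and the seats are at (347,410), (352,440) and (357,465). I'll segment these and turn them into world positions.

```bash
cat >> h.py <<'E'
def rects(im,c,boxes,z,test,cam='wrist'):
    out=[]
    for (u0,u1,v0,v1) in boxes:
        m=test(im[v0:v1,u0:u1].astype(float)).astype(np.uint8)
        m=cv2.resize(m*255,None,fx=4,fy=4,interpolation=cv2.INTER_LINEAR)>127
        cs,_=cv2.findContours(m.astype(np.uint8),cv2.RETR_EXTERNAL,cv2.CHAIN_APPROX_NONE)
        k=max(cs,key=cv2.contourArea)[:,0,:]
        w=np.array([at(cam,u0+(a+.5)/4-.5,v0+(b+.5)/4-.5,z,c)[:2] for a,b in k])
        r=cv2.minAreaRect((w*1000).astype(np.float32)); (cx,cy),(a,b),t=r
        if a<b: a,b,t=b,a,t+90
        out.append((cx,cy,a,b,(t+90)%180-90)); print('c %.1f %.1f  size %.1f %.1f  long-axis yaw %.1f'%out[-1])
    return out
E
python3 - <<'E'
from h import *
import json
c=json.load(open('w0.json')); im=cv2.resize(cv2.imread('pics/w0.png'),(512,384),interpolation=cv2.INTER_AREA)[:,:,::-1]
for u,v in [(193,143),(260,152),(319,145),(225,150),(260,128),(229,272)]: print(u,v,im[v,u], im[v-2,u-4])
S=lambda a:(a[...,0]-a[...,2]>48)&(a[...,0]>170)
rects(im,c,[(172,215,120,166),(242,280,124,172),(298,340,118,164)],.016,S)
E
```

```text
193 143 [187 166 139] [218 191 150]
260 152 [167 147 124] [222 196 155]
319 145 [199 171 135] [213 187 151]
225 150 [224 210 183] [223 208 182]
260 128 [224 209 182] [225 209 183]
229 272 [232 223 200] [229 219 193]
c 482.0 227.4  size 40.9 29.8  long-axis yaw 55.5
c 575.9 217.9  size 40.9 29.3  long-axis yaw -75.2
c 656.9 226.4  size 41.4 28.8  long-axis yaw 66.0
```

```bash
python3 - <<'E'
from h import *
import json
c=json.load(open('w0.json'))
for u,v in [(301,332),(348,333),(389,328)]: print('side',at('side',u/1.5,v/1.5,.012).round(4))
im=cv2.imread('pics/top0.png')
im=cv2.resize(im,(512,384),interpolation=cv2.INTER_AREA)[:,:,::-1]
S=lambda a:(a[...,0]-a[...,2]>52)&(a[...,0]>150)
print(im[241,250],im[207,255],im[220,255])
rects(im,None,[(242,264,170,190),(244,268,198,216),(240,264,228,254)],.016,S,'top')
print('wrist tray corners',[at('wrist',u/1.5,v/1.5,.014,c).round(3)[:2] for u,v in [(286,126),(472,128),(288,2),(475,3)]])
# base circle top view fit
print('wrist seat corners',[at('wrist',u/1.5,v/1.5,.036,c).round(4)[:2] for u,v in [(316,392),(361,386),(339,479),(380,474)]])
print('side corners tray',[at('side',u/1.5,v/1.5,.014).round(4)[:2] for u,v in [(303,307),(382,307),(381,272),(306,271)]])
E
```

```text
side [0.4758 0.2329 0.012 ]
side [0.5684 0.2268 0.012 ]
side [0.6505 0.2396 0.012 ]
[176 146 111] [150 125  98] [186 164 142]
c 648.4 239.8  size 40.1 29.2  long-axis yaw 67.1
c 566.8 230.3  size 39.6 29.0  long-axis yaw -78.3
c 472.4 238.5  size 40.6 28.8  long-axis yaw 56.9
wrist tray corners [array([0.485, 0.312]), array([0.65 , 0.306]), array([0.489, 0.428]), array([0.655, 0.425])]
wrist seat corners [array([0.5002, 0.0588]), array([0.5451, 0.0655]), array([ 0.5152, -0.0583]), array([ 0.5613, -0.0507])]
side corners tray [array([0.4775, 0.3105]), array([0.6405, 0.3055]), array([0.6461, 0.4315]), array([0.4802, 0.4399])]
```

```bash
python3 - <<'E'
from h import *
o=st(); c=get_calibration('wrist'); im=np.asarray(get_image('wrist'))
S=lambda a:(a[...,0]-a[...,2]>48)&(a[...,0]>170)
rects(im,c,[(172,215,120,166),(242,280,124,172),(298,340,118,164)],.016,S)
E=np.array(c['extrinsics']); r=R.from_quat(o['ee_rot']); p=np.array(o['ee_pos'])
print('cam in tool',r.inv().apply(-E[:3,:3].T@E[:3,3]-p).round(4)); print((E[:3,:3]@r.as_matrix()).round(4))
for q in [(-.011,.0427,.06),(.011,.0427,.06),(-.011,-.0427,.06),(.011,-.0427,.06)]: print((proj('wrist',p+r.apply(q),c)*1.5).round(0))
E
```

```text
t 2.2 p [0.5585 0.2216 0.3437] F [-0.7  0.1 -0.5] w 1.002 g 0.0
c 473.2 237.8  size 40.6 29.6  long-axis yaw 56.2
c 567.4 229.4  size 40.6 29.0  long-axis yaw -74.1
c 648.3 239.4  size 41.3 29.3  long-axis yaw 66.4
cam in tool [ 0.0783 -0.0001 -0.069 ]
[[ 0.000e+00  1.000e+00  9.000e-04]
 [-9.520e-01  3.000e-04 -3.062e-01]
 [-3.062e-01 -9.000e-04  9.520e-01]]
[503. 416.]
[511. 362.]
[262. 416.]
[255. 362.]
```

```bash
cat >> h.py <<'E'
def Rdown(yaw):
    a=np.radians(yaw); return R.from_matrix([[np.cos(a),np.sin(a),0],[np.sin(a),-np.cos(a),0],[0,0,-1]])
def plan(way,start=None):
    """way: (x,y,z,yaw deg); prints dp, rotz per call, in tool axes at each call's start"""
    o=get_obs(); p=np.array(o['ee_pos']); r=R.from_quat(o['ee_rot'])
    if start is not None: p=np.array(start[:3]); r=Rdown(start[3])
    for w in way:
        t=Rdown(w[3]); q=np.array(w[:3]); print(np.round(w,3),'dp',np.round(r.inv().apply(q-p)*1000,1),'rot',np.round((r.inv()*t).as_rotvec(degrees=True),1)); p,r=q,t
E
python3 - <<'E'
from h import *
o=st()
plan([(.567,.230,.22,45),(.567,.230,.11,14),(.567,.230,.077,14),(.567,.23,.2,14)])
E
```

```text
t 2.25 p [0.5583 0.222  0.3438] F [-0.3 -0.1 -0.1] w 0.994 g 0.0
[ 0.567  0.23   0.22  45.   ] dp [  7.8   8.9 123.8] rot [-0.1 -0.  45.2]
[ 0.567  0.23   0.11  14.   ] dp [  0.   0. 110.] rot [ 0.  0. 31.]
[ 0.567  0.23   0.077 14.   ] dp [ 0.  0. 33.] rot [0. 0. 0.]
[ 0.567  0.23   0.2   14.   ] dp [   0.    0. -123.] rot [0. 0. 0.]
```

move_arm --series '[{"dp": [0.008, 0.009, 0.03], "delta_rot": [0, 0, 9], "grip": 0.0854}, {"dp": [0.008, 0.009, 0.06], "delta_rot": [0, 0, 18], "grip": 0.0854}, {"dp": [0.008, 0.009, 0.09], "delta_rot": [0, 0, 27], "grip": 0.0854}, {"dp": [0.008, 0.009, 0.124], "delta_rot": [0, 0, 36], "grip": 0.0854}, {"dp": [0.008, 0.009, 0.124], "delta_rot": [0, 0, 45], "grip": 0.0854}]'

```text
time: 2.88
ee_pos: [0.565, 0.2299, 0.2164]
ee_rot: [0.924, 0.382, -0.004, -0.001]
wrist_force: [-0.1, 0.2, 0.5]
width: 1.001
grip_force: 0.0
```

move_arm --series '[{"dp": [0, 0, 0.03], "delta_rot": [0, 0, 8], "grip": 0.065}, {"dp": [0, 0, 0.06], "delta_rot": [0, 0, 16], "grip": 0.065}, {"dp": [0, 0, 0.09], "delta_rot": [0, 0, 24], "grip": 0.065}, {"dp": [0, 0, 0.11], "delta_rot": [0, 0, 31], "grip": 0.065}, {"dp": [0, 0, 0.11], "delta_rot": [0, 0, 31], "grip": 0.065}]'

```text
time: 3.5
ee_pos: [0.5659, 0.2299, 0.1081]
ee_rot: [0.992, 0.124, -0.002, 0.0]
wrist_force: [-1.1, 0.7, 0.5]
width: 0.764
grip_force: 0.0
```

```bash
python3 - <<'E'
from h import *
import time
for i in range(3): get_image('wrist')
o=st(); c=get_calibration('wrist'); im=save('wrist','w1.png')
print(R.from_quat(o['ee_rot']).as_euler('xyz',degrees=True))
print(recognise('wrist','block_0')[:2]); print((proj('wrist',[.567,.23,.016],c)*1.5).round(0))
plan([(.567,.230,.077,14),(.567,.23,.2,14)])
E
```

```text
t 3.65 p [0.5687 0.2293 0.1112] F [ 0.2 -0.6  0.8] w 0.76 g 0.0
[-1.79951160e+02 -1.19260186e-01  1.41818920e+01]
[{'extent': [213.4, 321.3, 59.2, 34.4], 'conf': 0.9}, {'extent': [270.3, 96.8, 81.4, 79.9], 'conf': 0.61}]
[380. 351.]
[ 0.567  0.23   0.077 14.   ] dp [-1.8 -1.6 34.4] rot [-0.1 -0.1  0.1]
[ 0.567  0.23   0.2   14.   ] dp [   0.    0. -123.] rot [0. 0. 0.]
```

View pics/w1.png

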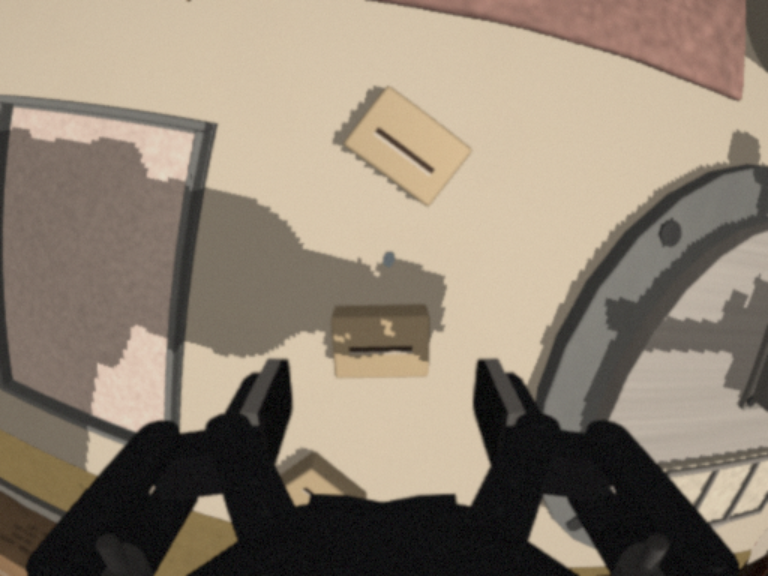

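The block sits between the fingers at about (381,348), square to them, and the projection of my estimate (380,351) agrees. I'll go down and grip.

move_arm --series '[{"dp": [-0.001, -0.001, 0.02], "delta_rot": [0, 0, 0], "grip": 0.065}, {"dp": [-0.001, -0.001, 0.034], "delta_rot": [0, 0, 0], "grip": 0.065}, {"dp": [-0.001, -0.001, 0.034], "delta_rot": [0, 0, 0], "grip": 0.065}, {"dp": [-0.001, -0.001, 0.034], "delta_rot": [0, 0, 0], "grip": 0.03}, {"dp": [-0.001, -0.001, 0.034], "delta_rot": [0, 0, 0], "grip": 0.03}]' --grip_force 40

```text
time: 4.38
ee_pos: [0.568, 0.229, 0.0768]
ee_rot: [0.993, 0.122, 0.001, -0.0]
wrist_force: [-0.3, 0.7, 0.6]
width: 0.455
grip_force: 40.2
```

move_arm --series '[{"dp": [0, 0, 0], "delta_rot": [0, 0, 0], "grip": 0.03}, {"dp": [0, 0, 0], "delta_rot": [0, 0, 0], "grip": 0.03}, {"dp": [0, 0, -0.03], "delta_rot": [0, 0, 0], "grip": 0.03}, {"dp": [0, 0, -0.08], "delta_rot": [0, 0, 0], "grip": 0.03}, {"dp": [0, 0, -0.123], "delta_rot": [0, 0, 0], "grip": 0.03}]'

```text
time: 5.0
ee_pos: [0.5671, 0.2289, 0.2004]
ee_rot: [0.993, 0.122, 0.0, -0.0]
wrist_force: [0.4, 0.2, -0.2]
width: 0.456
grip_force: 40.3
```

```bash
python3 - <<'E'
from h import *
for i in range(3): get_image('wrist')
st()
plan([(.54,.05,.21,58),(.533,.02,.21,100.5)])
E
```

```text
t 5.15 p [0.5688 0.2291 0.2019] F [ 0.1  0.6 -0.2] w 0.457 g 40.321378111839294
[5.4e-01 5.0e-02 2.1e-01 5.8e+01] dp [-71.2 166.8  -8.7] rot [  0.1  -0.4 -44. ]
[5.330e-01 2.000e-02 2.100e-01 1.005e+02] dp [-29.2  10.    0. ] rot [  0.    0.  -42.5]
```

move_arm --series '[{"dp": [-0.014, 0.03, -0.01], "delta_rot": [0, 0, -8.8], "grip": 0.03}, {"dp": [-0.028, 0.06, -0.02], "delta_rot": [0, 0, -17.6], "grip": 0.03}, {"dp": [-0.042, 0.09, -0.02], "delta_rot": [0, 0, -26.4], "grip": 0.03}, {"dp": [-0.056, 0.12, -0.02], "delta_rot": [0, 0, -35.2], "grip": 0.03}, {"dp": [-0.07, 0.15, -0.02], "delta_rot": [0, 0, -44], "grip": 0.03}]'

```text
time: 5.78
ee_pos: [0.5342, 0.0657, 0.2173]
ee_rot: [0.873, 0.487, -0.001, -0.001]
wrist_force: [0.0, -0.1, -0.8]
width: 0.455
grip_force: 40.3
```

move_arm --series '[{"dp": [-0.005, 0.005, 0], "delta_rot": [0, 0, -10], "grip": 0.03}, {"dp": [-0.01, 0.01, 0], "delta_rot": [0, 0, -20], "grip": 0.03}, {"dp": [-0.01, 0.01, 0], "delta_rot": [0, 0, -30], "grip": 0.03}, {"dp": [-0.01, 0.01, 0], "delta_rot": [0, 0, -42.5], "grip": 0.03}, {"dp": [-0.01, 0.01, 0], "delta_rot": [0, 0, -42.5], "grip": 0.03}]'

```text
time: 6.4
ee_pos: [0.5378, 0.0528, 0.2175]
ee_rot: [0.64, 0.769, -0.001, -0.001]
wrist_force: [-0.8, -0.5, 0.1]
width: 0.457
grip_force: 40.3
```

```bash
python3 - <<'E'
from h import *
for i in range(4): get_image('wrist')
o=st(); c=get_calibration('wrist'); im=save('wrist','w2.png')
import json; json.dump({k:(v.tolist() if hasattr(v,'tolist') else v) for k,v in c.items()},open('w2.json','w'))
a=np.radians(10.5);ax=np.array([.5775,.0224]);
for k in (38,0,-38): 
    p=ax+np.array([np.cos(a)*-.055-np.sin(a)*k/1000,np.sin(a)*-.055+np.cos(a)*k/1000]); print(p.round(4),(proj('wrist',[*p,.036],c)*1.5).round(0))
E
```

```text
t 6.6 p [0.5384 0.0528 0.2183] F [ 0.1 -0.4  0.6] w 0.453 g 40.300372838974
[0.5165 0.0497] [346. 283.]
[0.5234 0.0124] [347. 341.]
[ 0.5303 -0.025 ] [349. 394.]
```

View pics/w2.png

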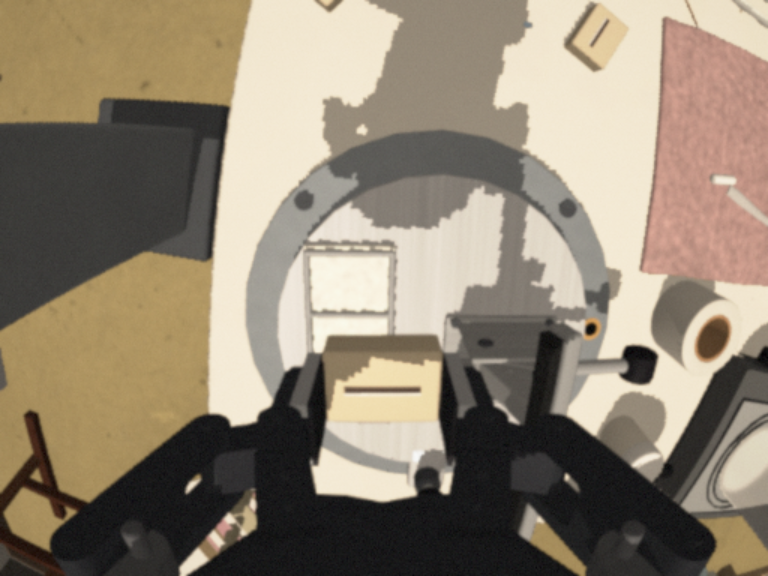

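Seat_0 shows at about (351,283), square to the tool, so the yaw is right. The block is held level at (383,385), and the handle grip is at (640,364). I'll fit the seat floor and the block edges.

```bash
python3 - <<'E'
from h import *
import json
c=json.load(open('w2.json')); im=cv2.resize(cv2.imread('pics/w2.png'),(512,384),interpolation=cv2.INTER_AREA)[:,:,::-1]
g=im.astype(int)
print('row190',[int(x) for x in g[190,198:270].min(1)]); print('col234',[int(x) for x in g[160:222,234].min(1)])
for p,z,n in [([.6963,.0456],.075,'grip'),([.5993,-.0902],.072,'knob')]: print(n,(proj('wrist',[*p,z],c)*1.5).round(0))
print('gripseen',at('wrist',640/1.5,364/1.5,.075,c),'knob',at('wrist',427/1.5,478/1.5,.072,c), 'bush')
# block held: top face edges near y(rows 351..420)
o=get_obs();r=R.from_quat(o['ee_rot'])
print('line ctr in tool:',[r.inv().apply(at('wrist',382.5/1.5,389/1.5,z,c)-np.array(o['ee_pos'])).round(4) for z in (.155,.158)])
E
```

```text
row190 [218, 218, 217, 214, 198, 175, 166, 158, 151, 168, 205, 223, 229, 230, 231, 231, 230, 229, 229, 228, 228, 227, 227, 227, 226, 225, 224, 224, 227, 227, 228, 228, 228, 227, 225, 225, 227, 226, 227, 228, 228, 228, 229, 229, 229, 227, 226, 225, 224, 224, 225, 226, 226, 226, 224, 225, 225, 226, 225, 220, 197, 174, 165, 160, 151, 158, 190, 206, 212, 208, 210, 211]
col234 [178, 143, 122, 132, 151, 145, 128, 127, 150, 168, 183, 201, 219, 225, 227, 228, 226, 226, 226, 226, 226, 225, 223, 222, 224, 226, 227, 228, 228, 228, 227, 225, 224, 223, 226, 227, 228, 228, 228, 229, 231, 230, 229, 228, 227, 221, 189, 146, 124, 139, 166, 183, 207, 222, 227, 227, 226, 225, 226, 228, 231, 227]
grip [638. 360.]
knob [433. 513.]
gripseen [0.69915488 0.04335726 0.075     ] knob [ 0.58725741 -0.0577445   0.072     ] bush
line ctr in tool: [array([-0.0005, -0.0002,  0.0635]), array([ 0.0013, -0.0002,  0.0605])]
```

```bash
python3 - <<'E'
from h import *
import json
c=json.load(open('w2.json'))
L=at('wrist',207.7,190,.037,c);Rr=at('wrist',257.8,190,.037,c);T=at('wrist',234,170.5,.037,c);B=at('wrist',234,206,.037,c)
print(L,Rr,np.linalg.norm(L-Rr),T,B,np.linalg.norm(T-B),'seat0',at('wrist',232.8,188.3,.036,c))
print('ring bottom',at('wrist',400/1.5,470/1.5,.014,c),'ring top',at('wrist',430/1.5,130/1.5,.014,c),'l',at('wrist',247/1.5,300/1.5,.014,c),'r',at('wrist',607/1.5,285/1.5,.014,c))
print('knob side',at('side',372/1.5,435/1.5,.072),at('side',372/1.5,440/1.5,.062),'grip side',at('side',428/1.5,374/1.5,.075), 'bush',at('side',373/1.5,460/1.5,.03))
print([(round(d['conf'],2),np.round(d['extent'],1)) for d in recognise('side','knob')[:3]],[(round(d['conf'],2),np.round(d['extent'],1)) for d in recognise('side','handle_grip')[:3]])
get_image('side');print([(round(d['conf'],2),np.round(d['extent'],1)) for d in recognise('side','knob')[:3]],[(round(d['conf'],2),np.round(d['extent'],1)) for d in recognise('side','handle_grip')[:3]])
E
```

```text
[0.49678252 0.04489273 0.037     ] [0.54062027 0.05295569 0.037     ] 0.04457307776375219 [0.51707452 0.06664432 0.037     ] [0.5223293  0.03423982 0.037     ] 0.032827795801839935 seat0 [0.51861449 0.05018981 0.036     ]
ring bottom [ 0.58088616 -0.10304783  0.014     ] ring top [0.54990846 0.14698541 0.014     ] l [0.45198656 0.01862857 0.014     ] r [0.69443133 0.07416694 0.014     ]
knob side [ 0.59906095 -0.09170783  0.072     ] [ 0.59914926 -0.09306781  0.062     ] grip side [0.70177302 0.03862161 0.075     ] bush [ 0.60058079 -0.10606879  0.03      ]
[(0.58, array([250.5, 292.8,  10.6,   8.4])), (0.4, array([272.6, 249.8,  31.2,  12.3])), (0.16, array([239.2, 266.6, 102.7,  97.6]))] [(0.44, array([274.6, 250.9,  31.9,  11. ]))]
[(0.54, array([201.5, 221.4,  13.6,  12.5]))] [(0.47, array([273.2, 248.8,  32.7,   9.4]))]
```

```bash
python3 - <<'E'
from h import *
o=st(); plan([(.5186,.0502,.13,100.2),(.5186,.0502,.114,100.2)])
E
```

```text
t 6.9 p [0.5387 0.0528 0.2189] F [ 0.6 -0.5 -0.7] w 0.456 g 40.300902128219604
[5.190e-01 5.000e-02 1.300e-01 1.002e+02] dp [  1.1 -20.3  88.9] rot [0.  0.  0.3]
[5.190e-01 5.000e-02 1.140e-01 1.002e+02] dp [ 0.  0. 16.] rot [0. 0. 0.]
```

move_arm --series '[{"dp": [0.001, -0.02, 0.03], "delta_rot": [0, 0, 0], "grip": 0.03}, {"dp": [0.001, -0.02, 0.06], "delta_rot": [0, 0, 0.3], "grip": 0.03}, {"dp": [0.001, -0.02, 0.089], "delta_rot": [0, 0, 0.3], "grip": 0.03}, {"dp": [0.001, -0.02, 0.089], "delta_rot": [0, 0, 0.3], "grip": 0.03}, {"dp": [0.001, -0.02, 0.089], "delta_rot": [0, 0, 0.3], "grip": 0.03}]'

```text
time: 7.52
ee_pos: [0.5197, 0.05, 0.1309]
ee_rot: [0.641, 0.767, 0.001, 0.001]
wrist_force: [0.0, -0.3, -0.6]
width: 0.451
grip_force: 40.4
```

```bash
python3 - <<'E'
from h import *
get_image('wrist')
o=st(); plan([(.5186,.0502,.114,100.2)]); save('wrist','w3.png')
E
```

```text
t 7.58 p [0.52   0.05   0.1313] F [-0.3 -0.2 -0. ] w 0.46 g 26.241484880447388
[5.190e-01 5.000e-02 1.140e-01 1.002e+02] dp [ 0.4 -1.4 17.3] rot [ 0.2  0.  -0. ]
```

View pics/w3.png

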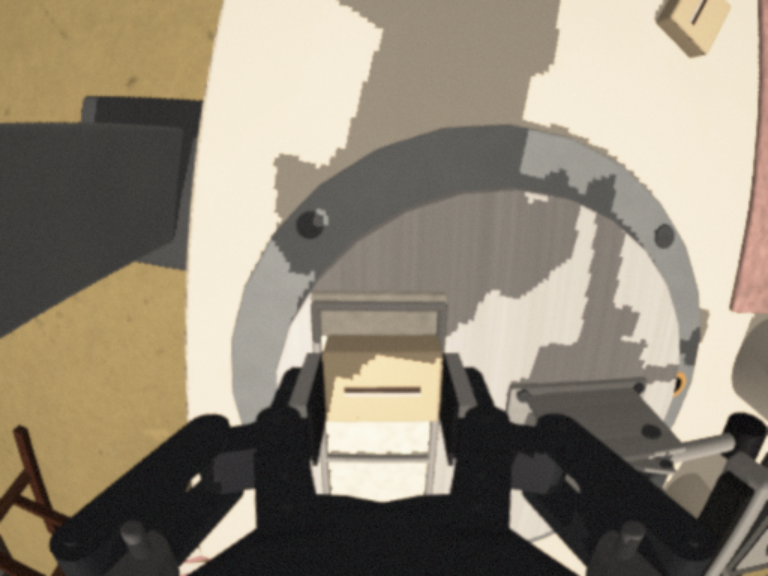

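The block is lined up over seat_0: seat edges at about 318 and 443, block at 323 to 443. The grip force dipped, so I'll pause a moment and then lower.

move_arm --series '[{"dp": [0, 0, 0], "delta_rot": [0, 0, 0], "grip": 0.03}, {"dp": [0, -0.001, 0.01], "delta_rot": [0, 0, 0], "grip": 0.03}, {"dp": [0, -0.001, 0.017], "delta_rot": [0, 0, 0], "grip": 0.03}, {"dp": [0, -0.001, 0.0175], "delta_rot": [0, 0, 0], "grip": 0.03}, {"dp": [0, -0.001, 0.0175], "delta_rot": [0, 0, 0], "grip": 0.03}]'

```text
time: 8.25
ee_pos: [0.5176, 0.05, 0.1123]
ee_rot: [0.641, 0.767, -0.0, -0.0]
wrist_force: [-0.8, 1.0, 3.6]
width: 0.455
grip_force: 47.0
```

```bash
python3 - <<'E'
from h import *
get_image('wrist'); o=st(); 
s=[*o['ee_pos'],100.2]
plan([(.50,.10,.25,125),(.473,.238,.16,146.5),(.473,.238,.077,146.5)],[*o['ee_pos'][:2],.25,100.2])
E
```

```text
t 8.3 p [0.5176 0.05   0.1124] F [-1.6  0.1  4.1] w 0.455 g 46.992453932762146
[5.00e-01 1.00e-01 2.50e-01 1.25e+02] dp [52.3 -8.5  0. ] rot [  0.    0.  -24.8]
[  0.473   0.238   0.16  146.5  ] dp [128.5  57.   90. ] rot [  0.    0.  -21.5]
[4.730e-01 2.380e-01 7.700e-02 1.465e+02] dp [ 0.  0. 83.] rot [0. 0. 0.]
```

move_arm --series '[{"dp": [0, 0, 0], "delta_rot": [0, 0, 0], "grip": 0.055}, {"dp": [0, 0, 0], "delta_rot": [0, 0, 0], "grip": 0.055}, {"dp": [0, 0, -0.03], "delta_rot": [0, 0, 0], "grip": 0.055}, {"dp": [0, 0, -0.08], "delta_rot": [0, 0, 0], "grip": 0.065}, {"dp": [0, 0, -0.12], "delta_rot": [0, 0, 0], "grip": 0.065}]'

```text
time: 8.93
ee_pos: [0.5181, 0.0498, 0.2339]
ee_rot: [0.641, 0.767, 0.0, 0.0]
wrist_force: [0.4, -0.4, 0.6]
width: 0.758
grip_force: 0.0
```

move_arm --series '[{"dp": [0.03, -0.004, 0], "delta_rot": [0, 0, -8], "grip": 0.065}, {"dp": [0.052, -0.008, 0], "delta_rot": [0, 0, -16], "grip": 0.065}, {"dp": [0.052, -0.0085, 0], "delta_rot": [0, 0, -24.8], "grip": 0.065}]'

```text
time: 9.3
ee_pos: [0.4994, 0.1023, 0.2321]
ee_rot: [0.457, 0.889, 0.0, -0.001]
wrist_force: [-0.4, -1.1, -0.0]
width: 0.763
grip_force: 0.0
```

move_arm --series '[{"dp": [0.04, 0.018, 0.02], "delta_rot": [0, 0, -7], "grip": 0.065}, {"dp": [0.085, 0.038, 0.045], "delta_rot": [0, 0, -14], "grip": 0.065}, {"dp": [0.1285, 0.057, 0.072], "delta_rot": [0, 0, -21.5], "grip": 0.065}, {"dp": [0.1285, 0.057, 0.1], "delta_rot": [0, 0, -21.5], "grip": 0.065}, {"dp": [0.1285, 0.057, 0.12], "delta_rot": [0, 0, -21.5], "grip": 0.065}]'

```text
time: 9.93
ee_pos: [0.4723, 0.2381, 0.1107]
ee_rot: [0.287, 0.958, -0.001, -0.001]
wrist_force: [-0.2, 0.2, -0.7]
width: 0.76
grip_force: 0.0
```

```bash
python3 - <<'E'
from h import *
for i in range(3):get_image('wrist')
o=st(); c=get_calibration('wrist'); im=save('wrist','w4.png')
S=lambda a:(a[...,0]-a[...,2]>46)
print('pred px',proj('wrist',[.473,.238,.016],c))
u,v=proj('wrist',[.473,.238,.016],c).astype(int)
rects(im,c,[(u-50,u+50,max(v-45,0),v+40)],.016,S)
print([(round(d['conf'],2),np.round(d['extent'],1)) for d in recognise('wrist','block_0')[:3]])
plan([(.473,.238,.077,146.5),(.473,.238,.2,146.5),(.5252,.0127,.2,100.2)])
E
```

```text
t 10.07 p [0.4725 0.237  0.1113] F [ 0.2  0.2 -0.1] w 0.764 g 0.0
pred px [257.29532443 232.22146368]
c 477.0 235.8  size 40.4 18.0  long-axis yaw 56.5
[(0.66, array([367.6, 358.6,  31.5,  31.5]))]
[4.730e-01 2.380e-01 7.700e-02 1.465e+02] dp [ 1.1 -0.1 36. ] rot [ 0.1  0.  -0. ]
[  0.473   0.238   0.2   146.5  ] dp [   0.    0. -123.] rot [0. 0. 0.]
[5.250e-01 1.300e-02 2.000e-01 1.002e+02] dp [-167.9 -159.1    0. ] rot [ 0.   0.  46.3]
```

View pics/w4.png

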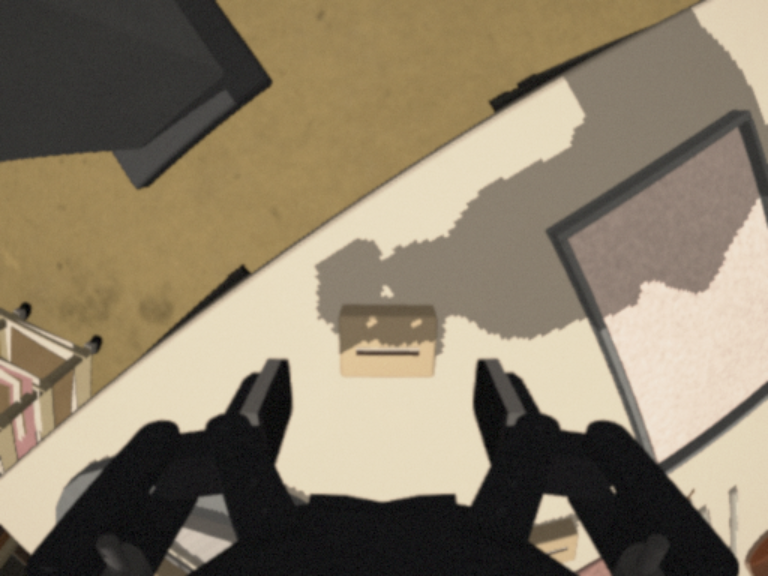

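move_arm --series '[{"dp": [-0.001, 0, 0.02], "delta_rot": [0, 0, 0], "grip": 0.065}, {"dp": [-0.001, 0, 0.035], "delta_rot": [0, 0, 0], "grip": 0.065}, {"dp": [-0.001, 0, 0.035], "delta_rot": [0, 0, 0], "grip": 0.065}, {"dp": [-0.001, 0, 0.035], "delta_rot": [0, 0, 0], "grip": 0.03}, {"dp": [-0.001, 0, 0.035], "delta_rot": [0, 0, 0], "grip": 0.03}]' --grip_force 50

```text
time: 10.8
ee_pos: [0.475, 0.2374, 0.0786]
ee_rot: [0.288, 0.958, 0.001, 0.001]
wrist_force: [0.6, 0.8, 0.3]
width: 0.449
grip_force: 50.2
```

move_arm --series '[{"dp": [0, 0, 0], "delta_rot": [0, 0, 0], "grip": 0.03}, {"dp": [0, 0, 0], "delta_rot": [0, 0, 0], "grip": 0.03}, {"dp": [0, 0, -0.03], "delta_rot": [0, 0, 0], "grip": 0.03}, {"dp": [0, 0, -0.08], "delta_rot": [0, 0, 0], "grip": 0.03}, {"dp": [0, 0, -0.123], "delta_rot": [0, 0, 0], "grip": 0.03}]'

```text
time: 11.42
ee_pos: [0.4738, 0.2368, 0.2015]
ee_rot: [0.288, 0.958, -0.0, -0.0]
wrist_force: [0.8, 0.3, -0.4]
width: 0.451
grip_force: 50.4
```

move_arm --series '[{"dp": [-0.033, -0.032, 0], "delta_rot": [0, 0, 9.2], "grip": 0.03}, {"dp": [-0.067, -0.064, 0], "delta_rot": [0, 0, 18.5], "grip": 0.03}, {"dp": [-0.101, -0.095, 0], "delta_rot": [0, 0, 28], "grip": 0.03}, {"dp": [-0.135, -0.127, 0], "delta_rot": [0, 0, 37], "grip": 0.03}, {"dp": [-0.168, -0.159, 0], "delta_rot": [0, 0, 46.3], "grip": 0.03}]'

```text
time: 12.05
ee_pos: [0.5262, 0.0103, 0.2]
ee_rot: [0.643, 0.766, -0.0, -0.0]
wrist_force: [0.2, -0.6, -0.0]
width: 0.447
grip_force: 50.4
```

```bash
python3 - <<'E'
from h import *
for i in range(4):get_image('wrist')
o=st(); c=get_calibration('wrist'); save('wrist','w5.png')
plan([(.5252,.0127,.113,100.2)])
E
```

```text
t 12.25 p [0.5261 0.0107 0.2   ] F [-0.8  0.5 -0.1] w 0.455 g 50.427566170692444
[5.250e-01 1.300e-02 1.130e-01 1.002e+02] dp [ 0.3 -0.7 86.9] rot [-0.1 -0.1  0.1]
```

View pics/w5.png

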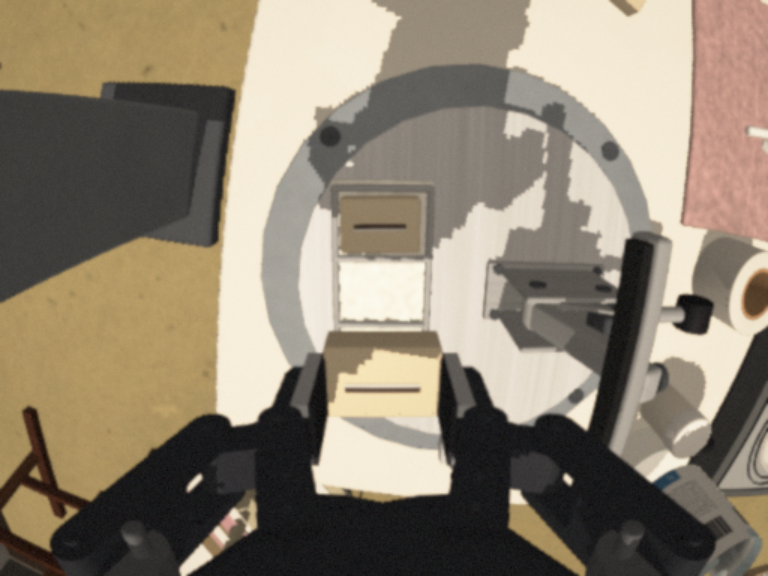

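Block is seated at (380,225). Next seat is clear below the held block.

move_arm --series '[{"dp": [0.001, -0.001, 0.03], "delta_rot": [0, 0, 0], "grip": 0.03}, {"dp": [0.001, -0.001, 0.06], "delta_rot": [0, 0, 0], "grip": 0.03}, {"dp": [0.001, -0.001, 0.075], "delta_rot": [0, 0, 0], "grip": 0.03}, {"dp": [0.001, -0.001, 0.086], "delta_rot": [0, 0, 0], "grip": 0.03}, {"dp": [0.001, -0.001, 0.086], "delta_rot": [0, 0, 0], "grip": 0.03}]'

```text
time: 12.92
ee_pos: [0.5261, 0.013, 0.115]
ee_rot: [0.641, 0.768, 0.001, 0.0]
wrist_force: [-0.4, -1.2, -0.5]
width: 0.449
grip_force: 50.4
```

```bash
python3 - <<'E'
from h import *
get_image('wrist'); o=st(); 
plan([(.57,.13,.21,125),(.648,.239,.11,156.7)],[*o['ee_pos'][:2],.21,100.2])
E
```

```text
t 12.97 p [0.526  0.0129 0.115 ] F [ 0.5 -0.5 -0.9] w 0.453 g 50.43050408363342
[  0.57   0.13   0.21 125.  ] dp [107.5  64.    0. ] rot [  0.    0.  -24.8]
[6.480e-01 2.390e-01 1.100e-01 1.567e+02] dp [ 44.5 126.4 100. ] rot [  0.    0.  -31.7]
```

```bash
python3 - <<'E'
from h import *
plan([(.51,.14,.235,125),(.648,.239,.16,156.7)],[.526,.013,.235,100.2])
E
```

```text
[  0.51    0.14    0.235 125.   ] dp [127.8   6.7   0. ] rot [  0.    0.  -24.8]
[  0.648   0.239   0.16  156.7  ] dp [  1.9 169.8  75. ] rot [  0.    0.  -31.7]
```

move_arm --series '[{"dp": [0, 0, 0.001], "delta_rot": [0, 0, 0], "grip": 0.055}, {"dp": [0, 0, 0.001], "delta_rot": [0, 0, 0], "grip": 0.055}, {"dp": [0, 0, -0.03], "delta_rot": [0, 0, 0], "grip": 0.055}, {"dp": [0, 0, -0.08], "delta_rot": [0, 0, 0], "grip": 0.065}, {"dp": [0, 0, -0.12], "delta_rot": [0, 0, 0], "grip": 0.065}]'

```text
time: 13.6
ee_pos: [0.5256, 0.0123, 0.2363]
ee_rot: [0.642, 0.767, 0.001, 0.001]
wrist_force: [-0.1, -0.3, -0.2]
width: 0.761
grip_force: 0.0
```

move_arm --series '[{"dp": [0.045, 0.002, 0], "delta_rot": [0, 0, -8], "grip": 0.065}, {"dp": [0.09, 0.004, 0], "delta_rot": [0, 0, -16], "grip": 0.065}, {"dp": [0.128, 0.007, 0], "delta_rot": [0, 0, -24.8], "grip": 0.065}]'

```text
time: 13.98
ee_pos: [0.5091, 0.1416, 0.2347]
ee_rot: [0.459, 0.888, 0.001, -0.0]
wrist_force: [-0.4, -0.7, 1.1]
width: 0.759
grip_force: 0.0
```

move_arm --series '[{"dp": [0.001, 0.045, 0.02], "delta_rot": [0, 0, -8], "grip": 0.065}, {"dp": [0.001, 0.09, 0.04], "delta_rot": [0, 0, -16], "grip": 0.065}, {"dp": [0.001, 0.135, 0.06], "delta_rot": [0, 0, -24], "grip": 0.065}, {"dp": [0.002, 0.17, 0.09], "delta_rot": [0, 0, -31.7], "grip": 0.065}, {"dp": [0.002, 0.17, 0.125], "delta_rot": [0, 0, -31.7], "grip": 0.065}]'

```text
time: 14.6
ee_pos: [0.6495, 0.2414, 0.1083]
ee_rot: [0.2, 0.98, 0.001, 0.001]
wrist_force: [0.1, 0.4, 0.7]
width: 0.763
grip_force: 0.0
```

```bash
python3 - <<'E'
from h import *
for i in range(3):get_image('wrist')
o=st(); c=get_calibration('wrist'); im=save('wrist','w6.png')
print('pred px',proj('wrist',[.648,.239,.016],c)*1.5)
print([(round(d['conf'],2),np.round(np.array(d['extent'])*1.5,0)) for d in recognise('wrist','block_0')[:3]])
plan([(.648,.239,.078,156.7),(.648,.239,.23,156.7),(.52,.12,.23,120),(.532,-.0247,.20,100.2)])
E
```

```text
t 14.75 p [0.6458 0.238  0.1066] F [ 0.4 -1.  -0.3] w 0.763 g 0.0
pred px [387.75505969 358.00196586]
[(0.3, array([ 23., 540.,  22.,  29.]))]
[6.480e-01 2.390e-01 7.800e-02 1.567e+02] dp [ 0.4  0.3 32.8] rot [ 0.1  0.1 -0. ]
[  0.648   0.239   0.23  156.7  ] dp [   0.    0. -152.] rot [0. 0. 0.]
[  0.52   0.12   0.23 120.  ] dp [  70.5 -159.9    0. ] rot [ 0.   0.  36.7]
[ 5.320e-01 -2.500e-02  2.000e-01  1.002e+02] dp [-131.3  -62.    30. ] rot [ 0.   0.  19.8]
```

View pics/w6.png

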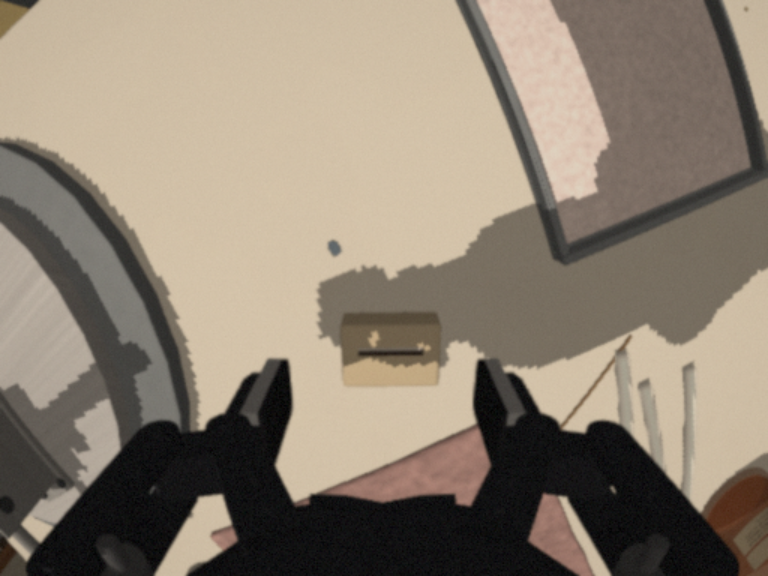

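The block's line is at (390,352) between the fingers, square to them. Descending to grip, lift and carry to seat_2.

move_arm --series '[{"dp": [0.002, 0, 0.02], "delta_rot": [0, 0, 0], "grip": 0.065}, {"dp": [0.002, 0, 0.029], "delta_rot": [0, 0, 0], "grip": 0.065}, {"dp": [0.002, 0, 0.029], "delta_rot": [0, 0, 0], "grip": 0.065}, {"dp": [0.002, 0, 0.029], "delta_rot": [0, 0, 0], "grip": 0.03}, {"dp": [0.002, 0, 0.029], "delta_rot": [0, 0, 0], "grip": 0.03}]'

```text
time: 15.48
ee_pos: [0.6469, 0.2399, 0.0822]
ee_rot: [0.202, 0.979, 0.001, 0.001]
wrist_force: [0.1, 0.2, 1.3]
width: 0.448
grip_force: 50.1
```

move_arm --series '[{"dp": [0, 0, 0], "delta_rot": [0, 0, 0], "grip": 0.03}, {"dp": [0, 0, -0.03], "delta_rot": [0, 0, 0], "grip": 0.03}, {"dp": [0, 0, -0.08], "delta_rot": [0, 0, 0], "grip": 0.03}, {"dp": [0, 0, -0.12], "delta_rot": [0, 0, 0], "grip": 0.03}, {"dp": [0, 0, -0.152], "delta_rot": [0, 0, 0], "grip": 0.03}]'

```text
time: 16.1
ee_pos: [0.646, 0.2396, 0.2343]
ee_rot: [0.202, 0.979, 0.0, 0.001]
wrist_force: [0.6, -0.0, -1.4]
width: 0.446
grip_force: 50.3
```

move_arm --series '[{"dp": [0.014, -0.032, 0], "delta_rot": [0, 0, 7.3], "grip": 0.03}, {"dp": [0.028, -0.064, 0], "delta_rot": [0, 0, 14.6], "grip": 0.03}, {"dp": [0.042, -0.096, 0], "delta_rot": [0, 0, 22], "grip": 0.03}, {"dp": [0.056, -0.128, 0], "delta_rot": [0, 0, 29.3], "grip": 0.03}, {"dp": [0.07, -0.16, 0], "delta_rot": [0, 0, 36.7], "grip": 0.03}]'

```text
time: 16.73
ee_pos: [0.5171, 0.1195, 0.2322]
ee_rot: [0.502, 0.865, -0.0, -0.0]
wrist_force: [-0.5, -0.6, -1.6]
width: 0.45
grip_force: 50.3
```

move_arm --series '[{"dp": [-0.03, -0.012, 0], "delta_rot": [0, 0, 4], "grip": 0.03}, {"dp": [-0.06, -0.025, 0], "delta_rot": [0, 0, 8], "grip": 0.03}, {"dp": [-0.09, -0.04, 0.01], "delta_rot": [0, 0, 12], "grip": 0.03}, {"dp": [-0.12, -0.055, 0.02], "delta_rot": [0, 0, 16], "grip": 0.03}, {"dp": [-0.131, -0.062, 0.03], "delta_rot": [0, 0, 19.8], "grip": 0.03}]'

```text
time: 17.35
ee_pos: [0.5298, -0.0267, 0.2021]
ee_rot: [0.644, 0.765, -0.0, 0.0]
wrist_force: [0.1, 0.3, -0.9]
width: 0.446
grip_force: 50.3
```

```bash
python3 - <<'E'
from h import *
for i in range(4):get_image('wrist')
o=st(); im=save('wrist','w7.png')
plan([(.532,-.0247,.1135,100.2)])
E
```

```text
t 17.55 p [ 0.5299 -0.0224  0.2021] F [ 0.8  0.7 -0.3] w 0.445 g 50.307830572128296
[ 5.320e-01 -2.500e-02  1.140e-01  1.002e+02] dp [-3.1  1.2 88.9] rot [ 0.  -0.1  0.2]
```

View pics/w7.png

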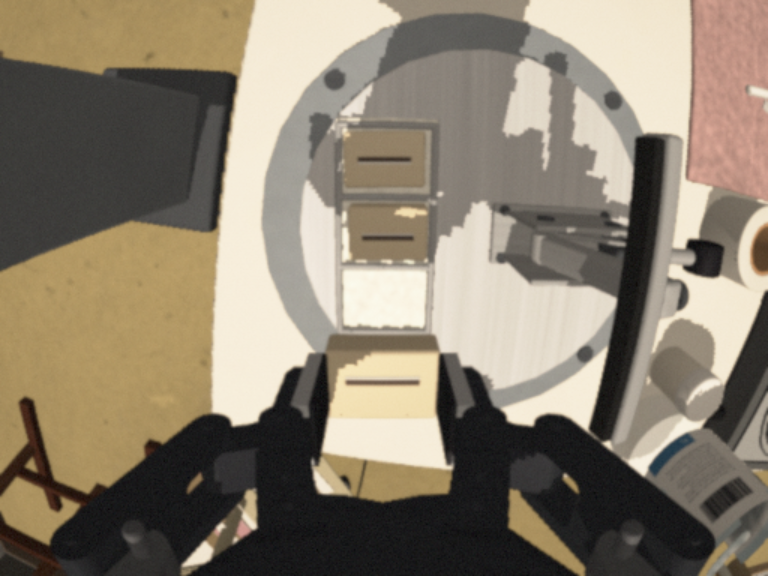

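Two blocks are seated at (385,158) and (388,235). The third is above seat_2, gripped about 4 mm higher than the others.

move_arm --series '[{"dp": [-0.001, 0.001, 0.03], "delta_rot": [0, 0, 0], "grip": 0.03}, {"dp": [-0.001, 0.001, 0.06], "delta_rot": [0, 0, 0], "grip": 0.03}, {"dp": [-0.001, 0.001, 0.075], "delta_rot": [0, 0, 0], "grip": 0.03}, {"dp": [-0.001, 0.001, 0.083], "delta_rot": [0, 0, 0], "grip": 0.03}, {"dp": [-0.001, 0.001, 0.083], "delta_rot": [0, 0, 0], "grip": 0.03}]'

```text
time: 18.23
ee_pos: [0.5315, -0.0245, 0.1196]
ee_rot: [0.641, 0.767, 0.0, 0.0]
wrist_force: [-0.1, -0.8, -1.0]
width: 0.445
grip_force: 50.3
```

```bash
python3 - <<'E'
from h import *
get_image('wrist'); o=st();get_image('wrist'); o=st(); plan([(.532,-.0247,.1175,100.2)])
E
```

```text
t 18.27 p [ 0.5318 -0.0248  0.1201] F [0.6 0.4 0.1] w 0.445 g 50.31304121017456
t 18.32 p [ 0.532  -0.0249  0.1203] F [ 0.6  0.8 -0.7] w 0.445 g 50.312994718551636
[ 5.320e-01 -2.500e-02  1.180e-01  1.002e+02] dp [0.2 0.  2.8] rot [0.1 0.  0. ]
```

move_arm --series '[{"dp": [0, 0, 0.003], "delta_rot": [0, 0, 0], "grip": 0.03}, {"dp": [0, 0, 0.003], "delta_rot": [0, 0, 0], "grip": 0.055}, {"dp": [0, 0, 0.003], "delta_rot": [0, 0, 0], "grip": 0.055}, {"dp": [0, 0, -0.04], "delta_rot": [0, 0, 0], "grip": 0.055}, {"dp": [0, 0, -0.09], "delta_rot": [0, 0, 0], "grip": 0.055}]'

```text
time: 18.95
ee_pos: [0.5303, -0.0248, 0.2095]
ee_rot: [0.641, 0.767, -0.001, -0.001]
wrist_force: [1.9, 0.2, 0.1]
width: 0.647
grip_force: 0.0
```

move_arm --series '[{"dp": [0, 0, -0.055], "delta_rot": [0, 0, 9], "grip": 0.055}, {"dp": [0, 0, -0.055], "delta_rot": [0, 0, 18], "grip": 0.055}, {"dp": [0, 0, -0.055], "delta_rot": [0, 0, 27], "grip": 0.055}, {"dp": [0, 0, -0.055], "delta_rot": [0, 0, 36], "grip": 0.055}, {"dp": [0, 0, -0.055], "delta_rot": [0, 0, 45], "grip": 0.055}]'

```text
time: 19.58
ee_pos: [0.531, -0.0248, 0.2644]
ee_rot: [0.887, 0.461, 0.0, -0.0]
wrist_force: [0.1, 0.9, 0.1]
width: 0.643
grip_force: 0.0
```

```bash
python3 - <<'E'
from h import *
import json
for i in range(2):get_image('wrist')
o=st()
c=json.load(open('w2.json'))
o1,d1=ray('wrist',640/1.5,364/1.5,c); o2,d2=ray('side',428/1.5,374/1.5)
A=np.array([d1,-d2]).T; s=np.linalg.lstsq(A,o2-o1,rcond=None)[0]; print('grip tri',(o1+s[0]*d1).round(4),(o2+s[1]*d2).round(4))
get_image('side'); im=save('side','s1.png',1)
print([(round(d['conf'],2),np.round(np.array(d['extent']),1)) for d in recognise('side','handle_grip')[:3]])
print('proj grip side',proj('side',[.70,.0443,.075]))
plan([(.70,.0443,.26,10.2),(.70,.0443,.135,10.2)])
E
```

```text
t 19.68 p [ 0.531  -0.0249  0.2642] F [ 0.1 -0.2 -0.3] w 0.644 g 0.0
grip tri [0.702  0.0419 0.0715] [0.7024 0.0421 0.0717]
[(0.55, array([272.2, 250.6,  32.1,  12.5]))]
proj grip side [284.39972814 247.82753589]
[ 0.7    0.044  0.26  10.2  ] dp [152.9  99.5   4.3] rot [-0.   0.  45.1]
[ 0.7    0.044  0.135 10.2  ] dp [  0.   0. 125.] rot [0. 0. 0.]
```

move_arm --series '[{"dp": [0.03, 0.02, 0], "delta_rot": [0, 0, 9], "grip": 0.055}, {"dp": [0.06, 0.04, 0], "delta_rot": [0, 0, 18], "grip": 0.055}, {"dp": [0.092, 0.06, 0], "delta_rot": [0, 0, 27], "grip": 0.055}, {"dp": [0.123, 0.08, 0], "delta_rot": [0, 0, 36], "grip": 0.055}, {"dp": [0.153, 0.1, 0.004], "delta_rot": [0, 0, 45.1], "grip": 0.055}]'

```text
time: 20.45
ee_pos: [0.7019, 0.0444, 0.2604]
ee_rot: [0.996, 0.087, 0.0, -0.0]
wrist_force: [0.1, -1.2, 0.5]
width: 0.642
grip_force: 0.0
```

move_arm --series '[{"dp": [0, 0, 0.03], "delta_rot": [0, 0, 0], "grip": 0.055}, {"dp": [0, 0, 0.06], "delta_rot": [0, 0, 0], "grip": 0.055}, {"dp": [0, 0, 0.07], "delta_rot": [0, 0, 0], "grip": 0.055}, {"dp": [0, 0, 0.07], "delta_rot": [0, 0, 0], "grip": 0.055}]'

```text
time: 20.95
ee_pos: [0.7004, 0.0437, 0.19]
ee_rot: [0.996, 0.088, -0.001, -0.0]
wrist_force: [0.4, -0.6, 1.7]
width: 0.648
grip_force: 0.0
```

```bash
python3 - <<'E'
from h import *
for i in range(3):get_image('wrist')
o=st(); c=get_calibration('wrist'); save('wrist','w8.png')
print('pred',proj('wrist',[.7005,.0435,.073],c)*1.5)
plan([(.7005,.0435,.130,10.2)])
E
```

```text
t 21.1 p [0.7014 0.0434 0.1923] F [-0.1 -0.2  0.6] w 0.645 g 0.0
pred [381.40348953 327.31327001]
[ 0.7    0.044  0.13  10.2  ] dp [-1.1 -0.3 62.3] rot [ 0.  -0.2 -0.1]
```

View pics/w8.png

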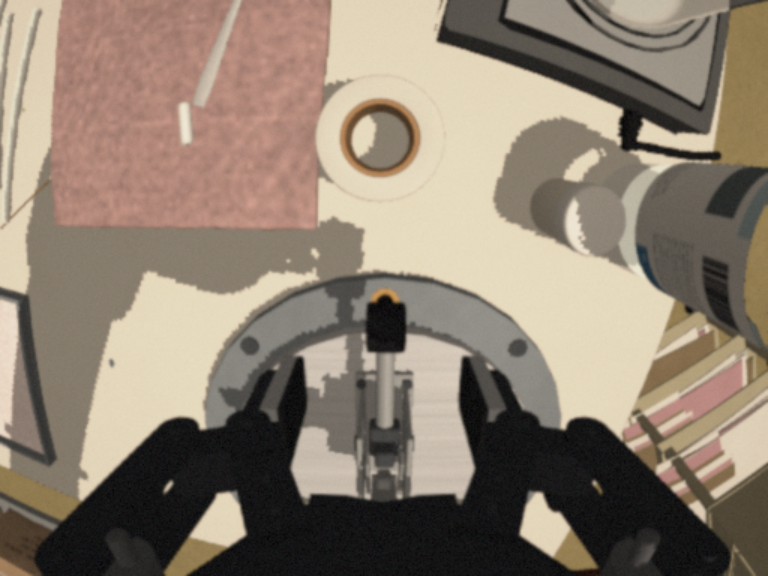

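The handle grip is at (386,327), centred between the fingers. I'll go down, pinch it and swing it.

move_arm --series '[{"dp": [-0.001, 0, 0.03], "delta_rot": [0, 0, 0], "grip": 0.055}, {"dp": [-0.001, 0, 0.065], "delta_rot": [0, 0, 0], "grip": 0.055}, {"dp": [-0.001, 0, 0.065], "delta_rot": [0, 0, 0], "grip": 0.055}, {"dp": [-0.001, 0, 0.065], "delta_rot": [0, 0, 0], "grip": 0.01}, {"dp": [-0.001, 0, 0.065], "delta_rot": [0, 0, 0], "grip": 0.01}]' --grip_force 40

```text
time: 21.78
ee_pos: [0.701, 0.0431, 0.128]
ee_rot: [0.996, 0.088, 0.002, 0.0]
wrist_force: [1.6, -5.2, 0.7]
width: 0.225
grip_force: 1.7
```

move_arm --series '[{"dp": [0, 0, 0], "delta_rot": [0, 0, 0], "grip": 0.01}, {"dp": [0, 0, 0], "delta_rot": [0, 0, 0], "grip": 0.01}, {"dp": [0, 0, 0], "delta_rot": [0, 0, 0], "grip": 0.01}]'

```text
time: 22.15
ee_pos: [0.701, 0.043, 0.128]
ee_rot: [0.996, 0.088, 0.002, 0.0]
wrist_force: [0.2, -0.4, 5.3]
width: 0.201
grip_force: 42.7
```

```bash
python3 - <<'E'
from h import *
get_image('wrist'); st()
E
```

```text
t 22.2 p [0.701 0.043 0.128] F [-0.6 -0.6  6.1] w 0.205 g 42.70618557929993
```

Gripped at 17.5 mm. Now swing.

move_arm --series '[{"dp": [-0.001, 0, -0.011], "delta_rot": [0, 0, 0], "grip": 0.01}, {"dp": [-0.004, 0, -0.022], "delta_rot": [0, 0, 0], "grip": 0.01}, {"dp": [-0.008, 0, -0.032], "delta_rot": [0, 0, 0], "grip": 0.01}, {"dp": [-0.014, 0, -0.0405], "delta_rot": [0, 0, 0], "grip": 0.01}, {"dp": [-0.0215, 0, -0.0485], "delta_rot": [0, 0, 0], "grip": 0.01}]'

```text
time: 22.82
ee_pos: [0.6792, 0.0394, 0.1739]
ee_rot: [0.996, 0.088, 0.001, 0.001]
wrist_force: [4.6, -2.0, -6.8]
width: 0.2
grip_force: 39.1
```

```bash
python3 - <<'E'
from h import *
get_image('wrist'); st(); get_image('side'); save('side','s2.png')
E
```

```text
t 22.88 p [0.6782 0.0391 0.175 ] F [ 2.5 -0.2 -3.5] w 0.199 g 40.125988125801086
```

Tracking the arc with low forces. Continuing.

move_arm --series '[{"dp": [-0.009, 0, -0.007], "delta_rot": [0, 0, 0], "grip": 0.01}, {"dp": [-0.019, 0, -0.012], "delta_rot": [0, 0, 0], "grip": 0.01}, {"dp": [-0.029, 0, -0.0155], "delta_rot": [0, 0, 0], "grip": 0.01}, {"dp": [-0.036, 0, -0.0165], "delta_rot": [0, 0, 0], "grip": 0.01}, {"dp": [-0.042, 0, -0.0173], "delta_rot": [0, 0, 0], "grip": 0.01}]'

```text
time: 23.6
ee_pos: [0.6393, 0.0323, 0.1926]
ee_rot: [0.996, 0.088, 0.003, 0.001]
wrist_force: [6.3, -1.4, -1.6]
width: 0.197
grip_force: 39.0
```

```bash
python3 - <<'E'
from h import *
get_image('wrist'); o=st(); P=np.array([.6355,.0327]); u=np.array([.984,.177])
d=(np.array(o['ee_pos'][:2])-P)@u; print('th',np.arctan2(o['ee_pos'][2]-.054-.0735,d),d)
E
```

```text
t 23.65 p [0.6387 0.0321 0.1926] F [ 4.5 -1.1 -2. ] w 0.199 g 39.301278591156006
th 1.5242656298772987 0.003033327031346979
```

move_arm --series '[{"dp": [-0.003, 0, 0], "delta_rot": [0, 0, 0], "grip": 0.01}, {"dp": [-0.006, 0, 0], "delta_rot": [0, 0, 0], "grip": 0.01}, {"dp": [-0.009, 0, 0], "delta_rot": [0, 0, 0], "grip": 0.01}, {"dp": [-0.011, 0, 0], "delta_rot": [0, 0, 0], "grip": 0.01}, {"dp": [-0.011, 0, 0], "delta_rot": [0, 0, 0], "grip": 0.01}]'

```text
time: 24.28
ee_pos: [0.629, 0.0303, 0.193]
ee_rot: [0.996, 0.088, 0.004, 0.001]
wrist_force: [6.3, -0.1, -1.3]
width: 0.2
grip_force: 39.1
```

```bash
python3 - <<'E'
from h import *
get_image('wrist'); o=st(); P=np.array([.6355,.0327]); u=np.array([.984,.177])
d=(np.array(o['ee_pos'][:2])-P)@u; print('th',np.arctan2(o['ee_pos'][2]-.054-.0735,d),d)
E
```

```text
t 24.32 p [0.629  0.0303 0.193 ] F [ 7.1 -1.  -2. ] w 0.201 g 39.07416343688965
th 1.6743148843664153 -0.006803055751144408
```

move_arm --series '[{"dp": [-0.003, 0, 0], "delta_rot": [0, 0, 0], "grip": 0.01}, {"dp": [-0.005, 0, 0], "delta_rot": [0, 0, 0], "grip": 0.01}, {"dp": [-0.005, 0, 0], "delta_rot": [0, 0, 0], "grip": 0.01}]'

```text
time: 24.7
ee_pos: [0.6238, 0.0294, 0.1927]
ee_rot: [0.996, 0.088, 0.003, 0.0]
wrist_force: [6.8, -1.6, -1.5]
width: 0.198
grip_force: 39.1
```

```bash
python3 - <<'E'
from h import *
get_image('wrist'); o=st(); P=np.array([.6355,.0327]); u=np.array([.984,.177])
d=(np.array(o['ee_pos'][:2])-P)@u; print('th',np.arctan2(o['ee_pos'][2]-.054-.0735,d),d)
E
```

```text
t 24.75 p [0.6238 0.0294 0.1927] F [ 5.5 -0.8 -1.4] w 0.198 g 39.07860517501831
th 1.7539788151951665 -0.012086960761183173
```

```bash
python3 - <<'E'
from h import *
im=np.asarray(get_image('side'))[:,:,::-1]
c=im[205:335,165:325]
cv2.imwrite('pics/s3.png',cv2.resize(c,None,fx=4.6,fy=4.6,interpolation=cv2.INTER_CUBIC))
E
```

```text
(no output)
```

View pics/s3.png

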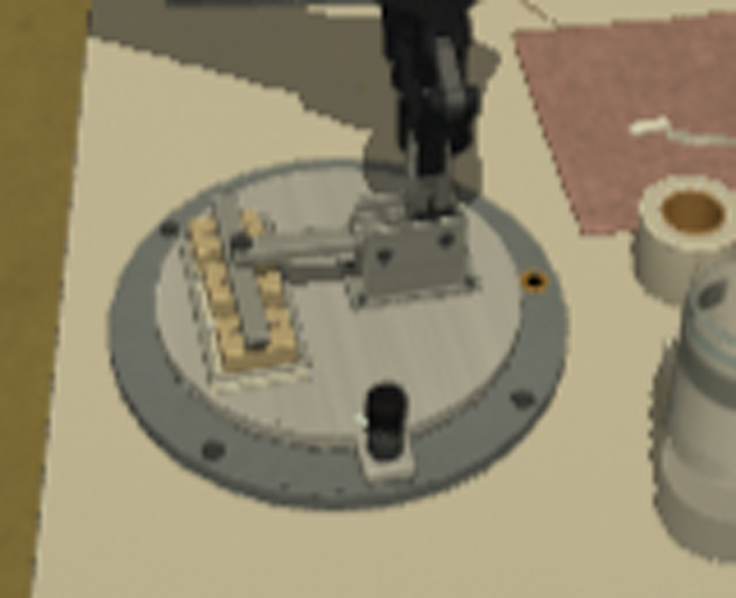

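The bar lies across all three blocks and the arm is level. I'll push slightly further to feel the stop.

move_arm --series '[{"dp": [-0.002, 0, 0], "delta_rot": [0, 0, 0], "grip": 0.01}, {"dp": [-0.004, 0, 0], "delta_rot": [0, 0, 0], "grip": 0.01}, {"dp": [-0.004, 0, 0], "delta_rot": [0, 0, 0], "grip": 0.01}]'

```text
time: 25.18
ee_pos: [0.6194, 0.0287, 0.1923]
ee_rot: [0.996, 0.088, 0.003, 0.001]
wrist_force: [5.8, -0.5, -2.6]
width: 0.204
grip_force: 39.1
```

```bash
python3 - <<'E'
from h import *
im=np.asarray(get_image('wrist')); o=st(); print(o['moment'])
cv2.imwrite('pics/w9.png',cv2.resize(im[:,:,::-1],None,fx=1.5,fy=1.5))
E
```

```text
t 25.23 p [0.6194 0.0286 0.1922] F [ 4.5 -1.5 -2.9] w 0.198 g 39.08950209617615
[-0.16232362 -1.3992322  -0.01049219]
```

View pics/w9.png

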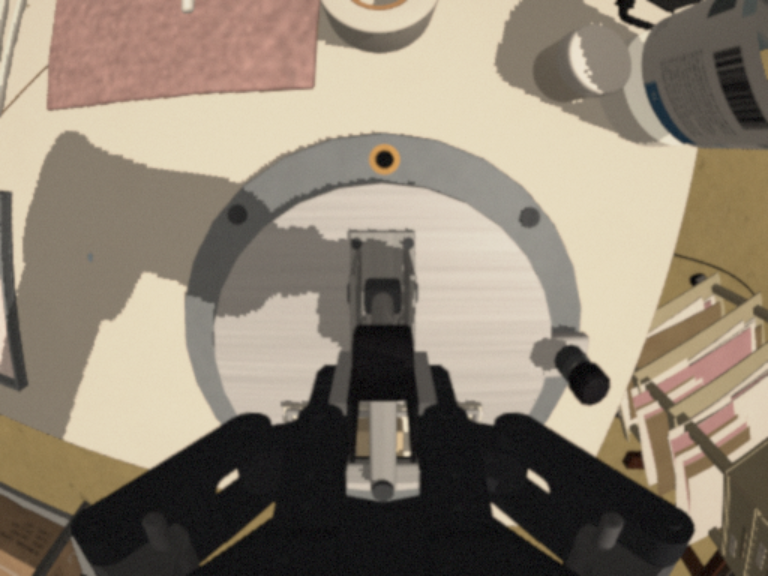

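```bash
python3 - <<'E'
from h import *
o=get_obs();c=get_calibration('wrist');r=R.from_quat(o['ee_rot']);p=np.array(o['ee_pos'])
print('grasp pt',proj('wrist',p+r.apply([0,0,.054]),c)*1.5)
P=np.array([.6351,.0326]);u=np.array([.984,.177])
for th in (1.5,1.586,1.656,1.75,1.85):
    q=[*(P+u*.066*np.cos(th)),.073+.066*np.sin(th)]
    print(th,proj('wrist',q,c)*1.5, 'near/far edge',[ (proj('wrist',[*(P+u*(.066*np.cos(th)+e)),q[2]],c)*1.5).round(0)[1] for e in (-.012,.012)],'top',(proj('wrist',[q[0],q[1],q[2]+.012],c)*1.5).round(0)[1])
E
```

```text
grasp pt [382.14392166 401.77816742]
1.5 [378.05713002 345.45557389] near/far edge [np.float64(380.0), np.float64(308.0)] top 364.0
1.586 [378.14737314 362.32946069] near/far edge [np.float64(396.0), np.float64(326.0)] top 381.0
1.656 [378.22774583 375.06920832] near/far edge [np.float64(407.0), np.float64(340.0)] top 395.0
1.75 [378.34238778 390.56736132] near/far edge [np.float64(421.0), np.float64(357.0)] top 411.0
1.85 [378.4689157  404.85873595] near/far edge [np.float64(434.0), np.float64(373.0)] top 426.0
```

The fingers have slid about 10 mm past the grip's centre (grip at rows 325 to 400, grasp point at row 402). The handle appears to sit near 1.6, perhaps stalled before centre. I'll let go and push it with shut fingers from the outer side.

move_arm --series '[{"dp": [0, 0, 0], "delta_rot": [0, 0, 0], "grip": 0.045}, {"dp": [0, 0, 0], "delta_rot": [0, 0, 0], "grip": 0.045}, {"dp": [0, 0, -0.03], "delta_rot": [0, 0, 0], "grip": 0.045}, {"dp": [0, 0, -0.06], "delta_rot": [0, 0, 0], "grip": 0.045}, {"dp": [0.02, 0, -0.06], "delta_rot": [0, 0, 0], "grip": 0.02}]'

```text
time: 25.85
ee_pos: [0.6375, 0.0317, 0.2547]
ee_rot: [0.996, 0.088, 0.002, -0.0]
wrist_force: [0.8, 0.0, -0.2]
width: 0.328
grip_force: 0.0
```

move_arm --series '[{"dp": [0.02, 0, 0], "delta_rot": [0, 0, 0], "grip": 0.0}, {"dp": [0.03, 0, 0], "delta_rot": [0, 0, 0], "grip": 0.0}, {"dp": [0.03, 0, 0], "delta_rot": [0, 0, 0], "grip": 0.0}, {"dp": [0.03, 0, 0.03], "delta_rot": [0, 0, 0], "grip": 0.0}, {"dp": [0.03, 0, 0.054], "delta_rot": [0, 0, 0], "grip": 0.0}]'

```text
time: 26.48
ee_pos: [0.6656, 0.0374, 0.1965]
ee_rot: [0.996, 0.088, -0.001, -0.0]
wrist_force: [0.3, 0.1, -0.9]
width: 0.0
grip_force: 0.0
```

```bash
cat >> h.py <<'E'
AX=np.array([.579,.0225]);U=np.array([np.cos(np.radians(10.2)),np.sin(np.radians(10.2))]);V=np.array([-U[1],U[0]])
def jig(p): d=np.array(p[:2])-AX; return np.round([d@U,d@V,p[2]],4)
E
python3 - <<'E'
from h import *
im=np.asarray(get_image('wrist'));get_image('wrist'); o=st(); print(jig(o['ee_pos']))
im=np.asarray(get_image('side'))[:,:,::-1]
c=im[205:335,165:325]
cv2.imwrite('pics/s4.png',cv2.resize(c,None,fx=4.6,fy=4.6,interpolation=cv2.INTER_CUBIC))
E
```

```text
t 26.57 p [0.664  0.0379 0.194 ] F [-0.6 -0.2  0.4] w 0.001 g 0.0
[8.64e-02 1.00e-04 1.94e-01]
```

View pics/s4.png

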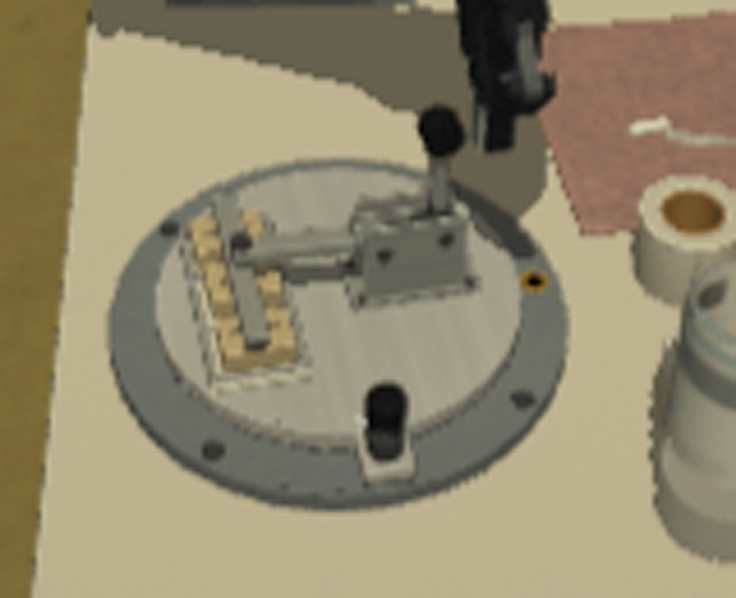

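The handle stands close to upright with the grip at (440,128), and my shut fingers are on its outer side at (495,130). Now I'll push to the stop.

move_arm --series '[{"dp": [-0.004, 0, 0], "delta_rot": [0, 0, 0], "grip": 0.0}, {"dp": [-0.007, 0, 0], "delta_rot": [0, 0, 0], "grip": 0.0}, {"dp": [-0.009, 0, 0], "delta_rot": [0, 0, 0], "grip": 0.0}, {"dp": [-0.011, 0, 0], "delta_rot": [0, 0, 0], "grip": 0.0}, {"dp": [-0.011, 0, 0], "delta_rot": [0, 0, 0], "grip": 0.0}]'

```text
time: 27.25
ee_pos: [0.6561, 0.0357, 0.1977]
ee_rot: [0.996, 0.088, 0.001, -0.0]
wrist_force: [1.0, 0.2, 0.1]
width: -0.001
grip_force: 0.4
```

```bash
python3 - <<'E'
from h import *
get_image('wrist'); o=st(); print(jig(o['ee_pos']))
E
```

```text
t 27.3 p [0.6561 0.0358 0.1976] F [ 0.8 -0.   0.8] w 0.002 g 0.4613795271143317
[ 0.0783 -0.0006  0.1976]
```

move_arm --series '[{"dp": [-0.002, 0, 0], "delta_rot": [0, 0, 0], "grip": 0.0}, {"dp": [-0.004, 0, 0], "delta_rot": [0, 0, 0], "grip": 0.0}, {"dp": [-0.005, 0, 0], "delta_rot": [0, 0, 0], "grip": 0.0}, {"dp": [-0.005, 0, 0], "delta_rot": [0, 0, 0], "grip": 0.0}]'

```text
time: 27.8
ee_pos: [0.6529, 0.0353, 0.1976]
ee_rot: [0.996, 0.088, 0.003, 0.0]
wrist_force: [6.7, 1.2, -3.0]
width: -0.0
grip_force: 3.2
```

move_arm --series '[{"dp": [-0.002, 0, 0], "delta_rot": [0, 0, 0], "grip": 0.0}, {"dp": [-0.003, 0, 0], "delta_rot": [0, 0, 0], "grip": 0.0}, {"dp": [-0.003, 0, 0], "delta_rot": [0, 0, 0], "grip": 0.0}]'

```text
time: 28.18
ee_pos: [0.6523, 0.0353, 0.1977]
ee_rot: [0.996, 0.089, 0.006, 0.001]
wrist_force: [11.2, -0.1, -5.2]
width: -0.001
grip_force: 6.0
```

```bash
python3 - <<'E'
from h import *
get_image('wrist'); o=st(); print(jig(o['ee_pos']))
E
```

```text
t 28.23 p [0.6523 0.0353 0.1977] F [12.   1.2 -5.4] w -0.003 g 6.024414896965027
[ 0.0744 -0.0004  0.1977]
```

move_arm --series '[{"dp": [-0.003, 0, 0], "delta_rot": [0, 0, 0], "grip": 0.0}, {"dp": [-0.006, 0, 0], "delta_rot": [0, 0, 0], "grip": 0.0}, {"dp": [-0.006, 0, 0], "delta_rot": [0, 0, 0], "grip": 0.0}, {"dp": [-0.006, 0, 0], "delta_rot": [0, 0, 0], "grip": 0.0}]'

```text
time: 28.72
ee_pos: [0.6511, 0.0353, 0.1981]
ee_rot: [0.996, 0.09, 0.012, 0.001]
wrist_force: [23.7, 1.4, -12.7]
width: -0.0
grip_force: 11.7
```

```bash
python3 - <<'E'
from h import *
get_image('wrist'); o=st(); print(jig(o['ee_pos']))
E
```

```text
t 28.77 p [0.6511 0.0353 0.198 ] F [ 24.1   0.7 -13.2] w 0.003 g 11.68778657913208
[ 7.32e-02 -1.00e-04  1.98e-01]
```

24 N with no further motion is more than the 15 N needed to pass the centre, and the position matches the predicted stop, so the clamp is locked. I'll back off and go to the knob.

move_arm --series '[{"dp": [0.02, 0, 0], "delta_rot": [0, 0, 0], "grip": 0.0}, {"dp": [0.045, 0, 0], "delta_rot": [0, 0, 0], "grip": 0.0}, {"dp": [0.045, 0, -0.04], "delta_rot": [0, 0, 0], "grip": 0.045}, {"dp": [0.045, 0, -0.04], "delta_rot": [0, 0, 0], "grip": 0.045}, {"dp": [0.045, 0, -0.04], "delta_rot": [0, 0, 0], "grip": 0.045}]'

```text
time: 29.4
ee_pos: [0.6856, 0.0409, 0.2366]
ee_rot: [0.996, 0.088, -0.001, -0.0]
wrist_force: [-0.8, -0.5, -0.9]
width: 0.526
grip_force: 0.0
```

```bash
python3 - <<'E'
from h import *
for i in range(3): get_image('wrist')
o=st(); print(jig(o['ee_pos']))
get_image('side')
print([(round(d['conf'],2),np.round(np.array(d['extent']),1)) for d in recognise('side','knob')[:3]],'pred',proj('side',[.5994,-.0907,.062]))
c=get_calibration('wrist');get_image('wrist');print([(round(d['conf'],2),np.round(np.array(d['extent']),1)) for d in recognise('wrist','knob')[:3]],'pred',proj('wrist',[.5994,-.0907,.062],c))
plan([(.62,-.0907,.238,10.2),(.5994,-.0907,.15,10.2)])
E
```

```text
t 29.55 p [0.6854 0.0413 0.2358] F [-0.5  0.1 -0.2] w 0.527 g 0.0
[ 0.1081 -0.0003  0.2358]
[(0.67, array([316.7, 257.6,  27. ,  25.3])), (0.6, array([250.6, 292.4,   8.8,   8. ])), (0.25, array([237.3, 268.9,  77.7,  84.4]))] pred [248.05631496 292.55547945]
[(0.44, array([363.2, 280.2,  10.4,  10.7]))] pred [363.43926248 289.06067369]
[ 0.62  -0.091  0.238 10.2  ] dp [-88.1 118.3  -1.3] rot [-0.   0.1 -0.1]
[ 0.599 -0.091  0.15  10.2  ] dp [-20.3  -3.6  88. ] rot [0. 0. 0.]
```

move_arm --series '[{"dp": [-0.03, 0.04, 0], "delta_rot": [0, 0, 0], "grip": 0.045}, {"dp": [-0.06, 0.08, 0], "delta_rot": [0, 0, 0], "grip": 0.045}, {"dp": [-0.088, 0.118, 0], "delta_rot": [0, 0, 0], "grip": 0.045}, {"dp": [-0.108, 0.115, 0.03], "delta_rot": [0, 0, 0], "grip": 0.045}, {"dp": [-0.108, 0.115, 0.06], "delta_rot": [0, 0, 0], "grip": 0.045}]'

```text
time: 30.38
ee_pos: [0.5988, -0.0924, 0.1772]
ee_rot: [0.996, 0.086, 0.0, -0.0]
wrist_force: [-0.1, 1.5, 0.2]
width: 0.523
grip_force: 0.0
```

```bash
python3 - <<'E'
from h import *
for i in range(4): get_image('wrist')
o=st(); print(jig(o['ee_pos'])); c=get_calibration('wrist'); im=np.asarray(get_image('wrist'))
k=proj('wrist',[.5994,-.0907,.072],c); print('pred top',k,'ctr',proj('wrist',[.5994,-.0907,.062],c))
print([(round(d['conf'],2),np.round(np.array(d['extent']),1)) for d in recognise('wrist','knob')[:3]])
u,v=k.astype(int); m=(im[v-40:v+40,u-40:u+40].max(2)<45)
for row in m[::3,::2]: print(''.join('#' if x else '.' for x in row))
E
```

```text
t 30.57 p [ 0.6003 -0.0908  0.1773] F [ 0.9 -0.2  0.3] w 0.53 g 0.0
[ 0.0009 -0.1153  0.1773]
pred top [254.26368016 226.10583942] ctr [254.27461082 219.97575073]
[(0.66, array([257.5, 221.1,  33. ,  35.4])), (0.66, array([ 44.5, 174.4,  89. ,  82.6]))]
........................................
........................................
........................................
..................######................
.................#########..............
................#.#.##.#................
................##########..............
................###########.............
...............#############............
...............#############............
...............##############...........
..............###############...........
..............###############...........
..............###############...........
...............#############............
...............#############............
.................#########..............
.....................#..................
........................................
........................................
........................................
........................................
........................................
........................................
........................................
........................................
........................................
```

move_arm --series '[{"dp": [0.001, 0.002, 0.02], "delta_rot": [0, 0, 0], "grip": 0.045}, {"dp": [0.001, 0.002, 0.045], "delta_rot": [0, 0, 0], "grip": 0.045}, {"dp": [0.001, 0.002, 0.058], "delta_rot": [0, 0, 0], "grip": 0.045}, {"dp": [0.001, 0.002, 0.058], "delta_rot": [0, 0, 0], "grip": 0.045}, {"dp": [0.001, 0.002, 0.058], "delta_rot": [0, 0, 0], "grip": 0.01}]' --grip_force 80

```text
time: 31.3
ee_pos: [0.6021, -0.0932, 0.1199]
ee_rot: [0.996, 0.088, 0.001, 0.0]
wrist_force: [-1.0, -0.1, 0.6]
width: 0.332
grip_force: 0.0
```

move_arm --series '[{"dp": [0, 0, 0], "delta_rot": [0, 0, 0], "grip": 0.01}, {"dp": [0, 0, 0], "delta_rot": [0, 0, 0], "grip": 0.01}, {"dp": [0, 0, 0], "delta_rot": [0, 0, 0], "grip": 0.01}]'

```text
time: 31.68
ee_pos: [0.6021, -0.0917, 0.1204]
ee_rot: [0.996, 0.089, 0.001, -0.001]
wrist_force: [-2.2, 3.6, 5.2]
width: 0.222
grip_force: 78.2
```

```bash
python3 - <<'E'
from h import *
get_image('wrist'); o=st(); print(jig(o['ee_pos']),o['joints'].round(2))
E
```

```text
t 31.73 p [ 0.602  -0.0917  0.1204] F [-1.6  3.7  6.1] w 0.223 g 78.23565181810409
[ 0.0025 -0.1165  0.1204] [-0.38  0.7   0.78  1.6  -0.54  1.07 -0.85]
```

move_arm --series '[{"dp": [0, 0, -0.006], "delta_rot": [0, 0, 0], "grip": 0.01}, {"dp": [0, 0, -0.012], "delta_rot": [0, 0, 0], "grip": 0.01}, {"dp": [0, 0, -0.014], "delta_rot": [0, 0, 0], "grip": 0.01}, {"dp": [0, 0, -0.014], "delta_rot": [0, 0, 0], "grip": 0.01}]'

```text
time: 32.22
ee_pos: [0.6012, -0.0918, 0.1323]
ee_rot: [0.996, 0.088, -0.001, -0.001]
wrist_force: [1.9, 4.4, -9.3]
width: 0.217
grip_force: 78.4
```

```bash
python3 - <<'E'
from h import *
get_image('wrist'); o=st(); print(jig(o['ee_pos']))
# circle plan about axis, tool rotating with head
s=np.array([*o['ee_pos'][:2]])-AX; print('r',np.hypot(*s))
for k in (5,):
    for start in (0,45):
        r0=Rdown(10.2+start); a0=np.radians(start)
        f=lambda a:np.array([[np.cos(a),-np.sin(a)],[np.sin(a),np.cos(a)]])@s
        for i in range(1,7):
            a=np.radians(start+9*i); d=np.array([*(f(a)-f(a0)),0]); print(start,9*i,np.round(r0.inv().apply(d)*1000,1))
E
```

```text
t 32.27 p [ 0.6012 -0.0918  0.1323] F [ 1.4  4.5 -9. ] w 0.223 g 78.36162316010814
[ 0.0016 -0.1164  0.1323]
r 0.11643931375103615
0 9 [18.2 -1.7  0. ]
0 18 [35.9 -6.2  0. ]
0 27 [ 52.7 -13.4   0. ]
0 36 [ 68.1 -23.2   0. ]
0 45 [ 81.9 -35.2   0. ]
0 54 [ 93.5 -49.3   0. ]
45 9 [18.2 -1.7  0. ]
45 18 [35.9 -6.2  0. ]
45 27 [ 52.7 -13.4   0. ]
45 36 [ 68.1 -23.2   0. ]
45 45 [ 81.9 -35.2   0. ]
45 54 [ 93.5 -49.3   0. ]
```

move_arm --series '[{"dp": [0.018, -0.0015, 0], "delta_rot": [0, 0, -9], "grip": 0.01}, {"dp": [0.0355, -0.0055, 0], "delta_rot": [0, 0, -18], "grip": 0.01}, {"dp": [0.0525, -0.0125, 0], "delta_rot": [0, 0, -27], "grip": 0.01}, {"dp": [0.068, -0.022, 0], "delta_rot": [0, 0, -36], "grip": 0.01}, {"dp": [0.0815, -0.034, 0], "delta_rot": [0, 0, -45], "grip": 0.01}]'

```text
time: 32.9
ee_pos: [0.6739, -0.0448, 0.1312]
ee_rot: [0.886, 0.464, -0.003, -0.002]
wrist_force: [-2.5, 2.5, -8.2]
width: 0.219
grip_force: 78.7
```

```bash
python3 - <<'E'
from h import *
get_image('wrist'); o=st(); j=jig(o['ee_pos']); print(j,np.degrees(np.arctan2(j[1],j[0]))+90,np.hypot(*j[:2]))
E
```

```text
t 32.95 p [ 0.6759 -0.0418  0.1312] F [-0.4  3.2 -8.5] w 0.222 g 78.8063363319327
[ 0.084  -0.0804  0.1312] 46.254451622681536 0.11627622284886967
```

move_arm --series '[{"dp": [0.016, -0.001, 0], "delta_rot": [0, 0, -8], "grip": 0.01}, {"dp": [0.032, -0.0045, 0], "delta_rot": [0, 0, -16], "grip": 0.01}, {"dp": [0.047, -0.01, 0], "delta_rot": [0, 0, -24], "grip": 0.01}, {"dp": [0.061, -0.0175, 0], "delta_rot": [0, 0, -32], "grip": 0.01}, {"dp": [0.0725, -0.0255, 0], "delta_rot": [0, 0, -39], "grip": 0.01}]'

```text
time: 33.58
ee_pos: [0.6945, 0.0282, 0.1312]
ee_rot: [0.681, 0.732, -0.002, -0.002]
wrist_force: [-2.5, 3.2, -7.8]
width: 0.223
grip_force: 79.0
```

move_arm --series '[{"dp": [0, 0, 0], "delta_rot": [0, 0, 0], "grip": 0.01}, {"dp": [0, 0, 0.003], "delta_rot": [0, 0, 0], "grip": 0.01}, {"dp": [0, 0, 0.005], "delta_rot": [0, 0, 0], "grip": 0.01}, {"dp": [0, 0, 0.005], "delta_rot": [0, 0, 0], "grip": 0.01}]'

```text
time: 34.08
ee_pos: [0.6945, 0.0284, 0.1282]
ee_rot: [0.683, 0.731, -0.001, -0.002]
wrist_force: [-4.8, 3.7, -3.7]
width: 0.221
grip_force: 79.6
```

```bash
python3 - <<'E'
from h import *
get_image('wrist'); o=st(); j=jig(o['ee_pos']); print(j,np.degrees(np.arctan2(j[1],j[0]))+90,np.hypot(*j[:2]))
s=np.array([*o['ee_pos'][:2]])-AX
r0=R.from_quat(o['ee_rot'])
for i in (2,3,4,5,6,7):
    a=np.radians(i); d=np.array([np.cos(a)*s[0]-np.sin(a)*s[1]-s[0],np.sin(a)*s[0]+np.cos(a)*s[1]-s[1],0]); print(i,np.round(r0.inv().apply(d)*1000,1))
E
```

```text
t 34.12 p [0.6945 0.0284 0.1281] F [-5.9  3.8 -2.4] w 0.221 g 79.5775098411832
[ 0.1147 -0.0147  0.1281] 82.69676073498671 0.11563814249632341
2 [ 4. -0.  0.]
3 [ 6.1 -0.1  0. ]
4 [ 8.1 -0.1  0. ]
5 [10.1 -0.3  0. ]
6 [12.1 -0.4  0. ]
7 [14.1 -0.6  0. ]
```

move_arm --series '[{"dp": [0.004, 0, 0.002], "delta_rot": [0, 0, -2], "grip": 0.01}, {"dp": [0.008, 0, 0.002], "delta_rot": [0, 0, -4], "grip": 0.01}, {"dp": [0.011, -0.0005, 0.002], "delta_rot": [0, 0, -5.5], "grip": 0.01}, {"dp": [0.013, -0.0005, 0.002], "delta_rot": [0, 0, -6.5], "grip": 0.01}, {"dp": [0.0145, -0.0005, 0.002], "delta_rot": [0, 0, -7], "grip": 0.01}]'

```text
time: 34.75
ee_pos: [0.6929, 0.0416, 0.1255]
ee_rot: [0.637, 0.771, -0.002, -0.002]
wrist_force: [-4.4, 2.3, -6.8]
width: 0.221
grip_force: 79.3
```

```bash
python3 - <<'E'
from h import *
get_image('wrist'); o=st(); j=jig(o['ee_pos']); print(j,np.degrees(np.arctan2(j[1],j[0]))+90,np.hypot(*j[:2]))
E
```

```text
t 34.8 p [0.6929 0.0417 0.1253] F [-4.8  2.1 -7.3] w 0.218 g 79.36174877278972
[ 0.1155 -0.0013  0.1253] 89.35513966868382 0.11550731578562459
```

move_arm --series '[{"dp": [0.001, 0, 0.003], "delta_rot": [0, 0, 0], "grip": 0.01}, {"dp": [0.001, 0, 0.006], "delta_rot": [0, 0, 0], "grip": 0.01}, {"dp": [0.001, 0, 0.006], "delta_rot": [0, 0, 0], "grip": 0.01}]'

```text
time: 35.17
ee_pos: [0.6928, 0.042, 0.1206]
ee_rot: [0.637, 0.771, -0.002, -0.001]
wrist_force: [-6.8, 2.4, -1.8]
width: 0.223
grip_force: 79.8
```

```bash
python3 - <<'E'
from h import *
get_image('wrist'); o=st(); j=jig(o['ee_pos']); print(j,np.degrees(np.arctan2(j[1],j[0]))+90,np.hypot(*j[:2]))
E
```

```text
t 35.23 p [0.6928 0.0419 0.1206] F [-6.2  3.2 -1.9] w 0.223 g 79.846147915232
[ 0.1155 -0.001   0.1206] 89.50394503960474 0.11550432892320531
```

move_arm --series '[{"dp": [0, 0, 0], "delta_rot": [0, 0, 0], "grip": 0.045}, {"dp": [0, 0, 0], "delta_rot": [0, 0, 0], "grip": 0.045}, {"dp": [0, 0, 0], "delta_rot": [0, 0, 0], "grip": 0.045}, {"dp": [0, 0, -0.03], "delta_rot": [0, 0, 0], "grip": 0.045}, {"dp": [0, 0, -0.06], "delta_rot": [0, 0, 0], "grip": 0.045}]'

```text
time: 35.85
ee_pos: [0.695, 0.0439, 0.1811]
ee_rot: [0.636, 0.772, -0.0, 0.001]
wrist_force: [0.1, -0.5, 1.3]
width: 0.532
grip_force: 0.0
```

```bash
python3 - <<'E'
from h import *
for i in range(4): get_image('wrist')
o=st(); print(jig(o['ee_pos'])); c=get_calibration('wrist'); im=np.asarray(get_image('wrist'))
K=AX+U*.115
for z in (.072,.080): print('pred top',z,proj('wrist',[*K,z],c))
u,v=proj('wrist',[*K,.072],c).astype(int); m=(im[v-40:v+40,u-40:u+40].max(2)<45)
for row in m[::3,::2]: print(''.join('#' if x else '.' for x in row))
E
```

```text
t 36.05 p [0.6953 0.044  0.1812] F [ 1.3  0.1 -0.6] w 0.527 g 0.0
[0.1183 0.0005 0.1812]
pred top 0.072 [249.62292244 223.29166076]
pred top 0.08 [249.43914886 228.42674474]
........................................
........................................
........................................
........................................
........................................
.................########...............
................##....####..............
..................######.#..............
................##########..............
...............############.............
...............############.............
..............#############.............
..............####......####............
.............###.........###............
.............##..........###............
..............#...........##............
..............##.........##.............
................#......#.#..............
#.................######................
#.......................................
##......................................
##......................................
##......................................
##......................................
##......................................
##......................................
##......................................
```

move_arm --series '[{"dp": [0, 0, 0], "delta_rot": [0, 0, 0], "grip": 0.045}, {"dp": [0, 0, 0], "delta_rot": [0, 0, 0], "grip": 0.045}, {"dp": [0, 0, 0], "delta_rot": [0, 0, 0], "grip": 0.045}, {"dp": [0, 0, 0], "delta_rot": [0, 0, 0], "grip": 0.045}, {"dp": [0, 0, 0], "delta_rot": [0, 0, 0], "grip": 0.045}]'

```text
time: 36.72
ee_pos: [0.6946, 0.0444, 0.1802]
ee_rot: [0.635, 0.772, -0.0, -0.0]
wrist_force: [-0.1, -0.4, 0.3]
width: 0.523
grip_force: 0.0
```

move_arm --series '[{"dp": [0, 0, 0], "delta_rot": [0, 0, 0], "grip": 0.045}, {"dp": [0, 0, 0], "delta_rot": [0, 0, 0], "grip": 0.045}, {"dp": [0, 0, 0], "delta_rot": [0, 0, 0], "grip": 0.045}, {"dp": [0, 0, 0], "delta_rot": [0, 0, 0], "grip": 0.045}, {"dp": [0, 0, 0], "delta_rot": [0, 0, 0], "grip": 0.045}]'

```text
time: 37.35
ee_pos: [0.6947, 0.0444, 0.1802]
ee_rot: [0.635, 0.772, 0.0, 0.0]
wrist_force: [-0.4, 0.4, 0.3]
width: 0.525
grip_force: 0.0
```

move_arm --series '[{"dp": [0, 0, 0], "delta_rot": [0, 0, 0], "grip": 0.045}, {"dp": [0, 0, 0], "delta_rot": [0, 0, 0], "grip": 0.045}, {"dp": [0, 0, 0], "delta_rot": [0, 0, 0], "grip": 0.045}, {"dp": [0, 0, 0], "delta_rot": [0, 0, 0], "grip": 0.045}, {"dp": [0, 0, 0], "delta_rot": [0, 0, 0], "grip": 0.045}]'

```text
time: 37.98
ee_pos: [0.6946, 0.0444, 0.1802]
ee_rot: [0.635, 0.772, 0.0, 0.0]
wrist_force: [-0.2, 0.3, -0.3]
width: 0.528
grip_force: 0.0
```

move_arm --series '[{"dp": [0, 0, 0], "delta_rot": [0, 0, 0], "grip": 0.045}, {"dp": [0, 0, 0], "delta_rot": [0, 0, 0], "grip": 0.045}, {"dp": [0, 0, 0], "delta_rot": [0, 0, 0], "grip": 0.045}, {"dp": [0, 0, 0], "delta_rot": [0, 0, 0], "grip": 0.045}, {"dp": [0, 0, 0], "delta_rot": [0, 0, 0], "grip": 0.045}]'

```text
time: 38.6
ee_pos: [0.6946, 0.0444, 0.1802]
ee_rot: [0.635, 0.772, -0.0, -0.0]
wrist_force: [-0.2, -0.5, -0.3]
width: 0.526
grip_force: 0.0
```

move_arm --series '[{"dp": [0, 0, 0], "delta_rot": [0, 0, 0], "grip": 0.045}, {"dp": [0, 0, 0], "delta_rot": [0, 0, 0], "grip": 0.045}, {"dp": [0, 0, 0], "delta_rot": [0, 0, 0], "grip": 0.045}, {"dp": [0, 0, 0], "delta_rot": [0, 0, 0], "grip": 0.045}, {"dp": [0, 0, 0], "delta_rot": [0, 0, 0], "grip": 0.045}]'

```text
time: 39.22
ee_pos: [0.6946, 0.0444, 0.1802]
ee_rot: [0.635, 0.772, 0.0, 0.0]
wrist_force: [-0.8, -0.8, -0.4]
width: 0.525
grip_force: 0.0
```

```bash
python3 - <<'E'
from h import *
o=st(); print(jig(o['ee_pos'])); get_image('top')
for n in ['knob','handle_grip','block_0','tray_floor']: print(n,[(round(d['conf'],2),np.round(np.array(d['extent']),1)) for d in recognise('top',n)[:3]])
print(proj('top',[.556,.38,.014]))
E
```

```text
t 39.23 p [0.6946 0.0444 0.1802] F [-0.8 -0.8 -0.4] w 0.525 g 0.0
[0.1177 0.001  0.1802]
knob [(0.63, array([314.5, 205.3,  12.4,   4.6])), (0.62, array([312.8, 202. ,  45.2,  84.8]))]
handle_grip [(0.48, array([315.2, 204.6,  14.7,   8.9]))]
block_0 [(0.28, array([313.4, 200.6,  41.9,  79.8]))]
tray_floor [(0.63, array([202.2, 210.1,  41.4,  61.4])), (0.49, array([314.1, 200.1,  37.1,  78.5]))]
[203.25017435 210.48448555]
```

move_arm --series '[{"dp": [-0.001, -0.002, 0.03], "delta_rot": [0, 0, 0], "grip": 0.045}, {"dp": [-0.001, -0.002, 0.06], "delta_rot": [0, 0, 0], "grip": 0.045}, {"dp": [-0.001, -0.002, 0.06], "delta_rot": [0, 0, 0], "grip": 0.045}, {"dp": [-0.001, -0.002, 0.06], "delta_rot": [0, 0, 0], "grip": 0.01}, {"dp": [-0.001, -0.002, 0.06], "delta_rot": [0, 0, 0], "grip": 0.01}]'

```text
time: 40.1
ee_pos: [0.6925, 0.0426, 0.1221]
ee_rot: [0.635, 0.772, -0.0, -0.0]
wrist_force: [-4.3, -0.8, 4.6]
width: 0.222
grip_force: 78.1
```

move_arm --series '[{"dp": [0, 0, 0], "delta_rot": [0, 0, 0], "grip": 0.01}, {"dp": [0, 0, 0], "delta_rot": [0, 0, 0], "grip": 0.01}, {"dp": [0, 0, -0.006], "delta_rot": [0, 0, 0], "grip": 0.01}, {"dp": [0, 0, -0.013], "delta_rot": [0, 0, 0], "grip": 0.01}, {"dp": [0, 0, -0.014], "delta_rot": [0, 0, 0], "grip": 0.01}]'

```text
time: 40.72
ee_pos: [0.6924, 0.0427, 0.1334]
ee_rot: [0.635, 0.772, -0.001, -0.0]
wrist_force: [-1.1, -1.4, -8.7]
width: 0.224
grip_force: 78.4
```

```bash
python3 - <<'E'
from h import *
get_image('wrist'); o=st(); j=jig(o['ee_pos']); print(j,np.degrees(np.arctan2(j[1],j[0]))+90,np.hypot(*j[:2]))
E
```

```text
t 40.77 p [0.6924 0.0428 0.1333] F [-1.  -1.2 -8.4] w 0.221 g 78.40142340981402
[ 1.152e-01 -1.000e-04  1.333e-01] 89.95026409277612 0.1152000434027696
```

move_arm --series '[{"dp": [-0.018, -0.0015, 0], "delta_rot": [0, 0, 9], "grip": 0.01}, {"dp": [-0.0355, -0.0055, 0], "delta_rot": [0, 0, 18], "grip": 0.01}, {"dp": [-0.0525, -0.0125, 0], "delta_rot": [0, 0, 27], "grip": 0.01}, {"dp": [-0.068, -0.022, 0], "delta_rot": [0, 0, 36], "grip": 0.01}, {"dp": [-0.0815, -0.034, 0], "delta_rot": [0, 0, 45], "grip": 0.01}]'

```text
time: 41.4
ee_pos: [0.6752, -0.0425, 0.1332]
ee_rot: [0.883, 0.469, 0.0, -0.001]
wrist_force: [-0.3, 0.4, -8.1]
width: 0.224
grip_force: 78.6
```

move_arm --series '[{"dp": [-0.016, -0.001, 0], "delta_rot": [0, 0, 8], "grip": 0.01}, {"dp": [-0.032, -0.0045, 0], "delta_rot": [0, 0, 16], "grip": 0.01}, {"dp": [-0.047, -0.01, 0], "delta_rot": [0, 0, 24], "grip": 0.01}, {"dp": [-0.061, -0.0175, 0], "delta_rot": [0, 0, 32], "grip": 0.01}, {"dp": [-0.0725, -0.0255, 0], "delta_rot": [0, 0, 39], "grip": 0.01}]'

```text
time: 42.02
ee_pos: [0.6137, -0.0885, 0.1337]
ee_rot: [0.989, 0.148, 0.001, -0.0]
wrist_force: [-0.5, 1.0, -9.5]
width: 0.22
grip_force: 78.6
```

```bash
python3 - <<'E'
from h import *
get_image('wrist'); o=st(); j=jig(o['ee_pos']); print(j,np.degrees(np.arctan2(j[1],j[0]))+90,np.hypot(*j[:2]))
E
```

```text
t 42.08 p [ 0.6116 -0.0892  0.1335] F [-1.  -1.1 -8.6] w 0.221 g 78.85827598278411
[ 0.0123 -0.1157  0.1335] 6.068288986804603 0.11635196603409845
```

Lower so the pin rides on the base, then sweep slowly over home.

move_arm --series '[{"dp": [0, 0, 0.003], "delta_rot": [0, 0, 0], "grip": 0.01}, {"dp": [0, 0, 0.0065], "delta_rot": [0, 0, 0], "grip": 0.01}, {"dp": [0, 0, 0.0075], "delta_rot": [0, 0, 0], "grip": 0.01}]'

```text
time: 42.45
ee_pos: [0.6141, -0.0886, 0.1292]
ee_rot: [0.989, 0.15, 0.0, -0.001]
wrist_force: [-7.5, 1.8, 11.2]
width: 0.221
grip_force: 80.8
```

move_arm --series '[{"dp": [-0.004, 0, 0.002], "delta_rot": [0, 0, 2], "grip": 0.01}, {"dp": [-0.007, 0, 0.002], "delta_rot": [0, 0, 3.5], "grip": 0.01}, {"dp": [-0.0095, -0.0005, 0.002], "delta_rot": [0, 0, 4.5], "grip": 0.01}, {"dp": [-0.0115, -0.0005, 0.002], "delta_rot": [0, 0, 5.5], "grip": 0.01}, {"dp": [-0.013, -0.0005, 0.002], "delta_rot": [0, 0, 6], "grip": 0.01}]'

```text
time: 43.08
ee_pos: [0.6028, -0.0914, 0.1262]
ee_rot: [0.995, 0.098, 0.002, -0.001]
wrist_force: [-1.3, 2.0, -5.7]
width: 0.214
grip_force: 80.0
```

```bash
python3 - <<'E'
from h import *
get_image('wrist'); o=st(); j=jig(o['ee_pos']); print(j,np.degrees(np.arctan2(j[1],j[0]))+90,np.hypot(*j[:2]))
E
```

```text
t 43.12 p [ 0.6017 -0.0917  0.1248] F [-0.   1.8 -5.6] w 0.219 g 80.09012785242362
[ 0.0021 -0.1164  0.1248] 1.0335746154203065 0.1164189417577741
```

move_arm --series '[{"dp": [0, 0, 0.002], "delta_rot": [0, 0, 0], "grip": 0.01}, {"dp": [0, 0, 0.004], "delta_rot": [0, 0, 0], "grip": 0.01}, {"dp": [0, 0, 0.005], "delta_rot": [0, 0, 0], "grip": 0.01}, {"dp": [0, 0, 0.005], "delta_rot": [0, 0, 0], "grip": 0.01}]'

```text
time: 43.62
ee_pos: [0.6024, -0.0917, 0.122]
ee_rot: [0.995, 0.097, 0.002, -0.001]
wrist_force: [-3.2, 6.1, 9.8]
width: 0.224
grip_force: 81.8
```

```bash
python3 - <<'E'
from h import *
get_image('wrist'); o=st(); j=jig(o['ee_pos']); print(j,np.degrees(np.arctan2(j[1],j[0]))+90,np.hypot(*j[:2]))
E
```

```text
t 43.67 p [ 0.6024 -0.0916  0.122 ] F [-3.   4.8 10.2] w 0.223 g 81.82511737919413
[ 0.0028 -0.1165  0.122 ] 1.3768008835380101 0.1165336432108771
```

move_arm --series '[{"dp": [0, 0, -0.003], "delta_rot": [0, 0, 0], "grip": 0.045}, {"dp": [0, 0, -0.003], "delta_rot": [0, 0, 0], "grip": 0.045}, {"dp": [0, 0, -0.003], "delta_rot": [0, 0, 0], "grip": 0.045}, {"dp": [0, 0, -0.05], "delta_rot": [0, 0, 0], "grip": 0.045}, {"dp": [0, 0, -0.11], "delta_rot": [0, 0, 0], "grip": 0.02}]'

```text
time: 44.3
ee_pos: [0.6, -0.0928, 0.229]
ee_rot: [0.995, 0.096, -0.002, 0.0]
wrist_force: [1.3, 0.7, 0.4]
width: 0.326
grip_force: 0.0
```

move_arm --series '[{"dp": [0, 0, -0.02], "delta_rot": [0, 0, 0], "grip": 0.0}, {"dp": [0, 0, -0.02], "delta_rot": [0, 0, 0], "grip": 0.0}, {"dp": [0, 0, -0.02], "delta_rot": [0, 0, 0], "grip": 0.0}]'

```text
time: 44.68
ee_pos: [0.6003, -0.0926, 0.248]
ee_rot: [0.995, 0.097, -0.001, -0.0]
wrist_force: [-0.0, -0.4, -1.1]
width: 0.004
grip_force: 0.0
```

```bash
python3 - <<'E'
from h import *
for i in range(3): get_image('wrist')
o=st(); print(jig(o['ee_pos']))
c=get_calibration('wrist');im=np.asarray(get_image('wrist'))
k=AX-V*.115; u,v=proj('wrist',[*k,.072],c).astype(int); print(u,v,'lift8',proj('wrist',[*k,.080],c)); m=(im[v-30:v+40,u-36:u+36].max(2)<45)
for row in m[::3,::2]: print(''.join('#' if x else '.' for x in row))
q=AX+U*.020
plan([(*q,.25,10.2),(*q,.2,10.2)])
E
```

```text
t 44.83 p [ 0.6003 -0.0924  0.2478] F [0.4 0.2 0.5] w -0.0 g 0.0
[ 0.0006 -0.1169  0.2478]
252 191 lift8 [252.60424051 194.35279118]
....................................
....................................
....................................
....................................
.................##.................
................######..............
...............########.............
...............#########............
..............###########...........
..............###########...........
..............###########...........
...............#########............
................########............
..................###...............
....................................
....................................
....................................
....................................
....................................
....................................
....................................
....................................
....................................
....................................
[ 0.599  0.026  0.25  10.2  ] dp [  21.1 -116.7   -1.9] rot [-0.   0.2  0.9]
[ 0.599  0.026  0.2   10.2  ] dp [ 0.  0. 50.] rot [0. 0. 0.]
```

move_arm --series '[{"dp": [0.01, -0.05, 0], "delta_rot": [0, 0, 0.9], "grip": 0.0}, {"dp": [0.021, -0.1, 0], "delta_rot": [0, 0, 0.9], "grip": 0.0}, {"dp": [0.021, -0.117, 0], "delta_rot": [0, 0, 0.9], "grip": 0.0}, {"dp": [0.021, -0.117, 0.025], "delta_rot": [0, 0, 0.9], "grip": 0.0}, {"dp": [0.021, -0.117, 0.048], "delta_rot": [0, 0, 0.9], "grip": 0.0}]'

```text
time: 45.5
ee_pos: [0.5988, 0.0254, 0.2008]
ee_rot: [0.996, 0.089, -0.0, 0.001]
wrist_force: [-0.1, 0.1, 0.2]
width: -0.001
grip_force: 0.0
```

move_arm --series '[{"dp": [0, 0, 0], "delta_rot": [0, 0, 0], "grip": 0.0}, {"dp": [0.005, 0, 0], "delta_rot": [0, 0, 0], "grip": 0.0}, {"dp": [0.01, 0, 0], "delta_rot": [0, 0, 0], "grip": 0.0}, {"dp": [0.013, 0, 0], "delta_rot": [0, 0, 0], "grip": 0.0}, {"dp": [0.016, 0, 0], "delta_rot": [0, 0, 0], "grip": 0.0}]'

```text
time: 46.12
ee_pos: [0.615, 0.0285, 0.2021]
ee_rot: [0.996, 0.089, 0.0, 0.0]
wrist_force: [-2.0, -0.7, 0.7]
width: -0.001
grip_force: 0.9
```

```bash
python3 - <<'E'
from h import *
get_image('wrist')
o=st(); print(jig(o['ee_pos']))
E
```

```text
t 46.17 p [0.6155 0.0288 0.202 ] F [-0.8 -0.   0.6] w -0.005 g 0.6862260773777962
[ 0.037  -0.0003  0.202 ]
```

move_arm --series '[{"dp": [0.004, 0, 0], "delta_rot": [0, 0, 0], "grip": 0.0}, {"dp": [0.007, 0, 0], "delta_rot": [0, 0, 0], "grip": 0.0}, {"dp": [0.01, 0, 0], "delta_rot": [0, 0, 0], "grip": 0.0}, {"dp": [0.013, 0, 0], "delta_rot": [0, 0, 0], "grip": 0.0}, {"dp": [0.015, 0, 0], "delta_rot": [0, 0, 0], "grip": 0.0}]'

```text
time: 46.8
ee_pos: [0.6296, 0.0316, 0.2015]
ee_rot: [0.996, 0.089, -0.0, -0.0]
wrist_force: [-3.8, -1.6, 0.9]
width: 0.004
grip_force: 1.1
```

```bash
python3 - <<'E'
from h import *
get_image('wrist')
o=st(); print(jig(o['ee_pos']))
E
```

```text
t 46.85 p [0.6298 0.0317 0.2015] F [-1.1 -0.7  1.2] w 0.001 g 0.894854636862874
[0.0516 0.     0.2015]
```

move_arm --series '[{"dp": [0.004, 0, 0], "delta_rot": [0, 0, 0], "grip": 0.0}, {"dp": [0.008, 0, 0.002], "delta_rot": [0, 0, 0], "grip": 0.0}, {"dp": [0.012, 0, 0.004], "delta_rot": [0, 0, 0], "grip": 0.0}, {"dp": [0.016, 0, 0.007], "delta_rot": [0, 0, 0], "grip": 0.0}, {"dp": [0.02, 0, 0.01], "delta_rot": [0, 0, 0], "grip": 0.0}]'

```text
time: 47.48
ee_pos: [0.6496, 0.0352, 0.1915]
ee_rot: [0.996, 0.089, 0.0, -0.0]
wrist_force: [-3.0, -1.2, 1.5]
width: -0.002
grip_force: 1.1
```

```bash
python3 - <<'E'
from h import *
get_image('wrist')
o=st(); print(jig(o['ee_pos'])); get_image('side')
print([(round(d['conf'],2),np.round(np.array(d['extent']),1)) for d in recognise('side','handle_grip')[:3]])
for th in (.8,1,1.2,1.4): print(th,proj('side',[*(AX+U*(.057+.066*np.cos(th))),.073+.066*np.sin(th)]).round(1))
im=np.asarray(get_image('side')); u,v=proj('side',[*(AX+U*(.057+.066*np.cos(1.1))),.073+.066*np.sin(1.1)]).astype(int); print(u,v)
m=im[v-25:v+30,u-25:u+30].max(2)
for row in m[::2]: print(''.join('#' if x<45 else '+' if x<90 else '.' for x in row))
E
```

```text
t 47.52 p [0.6499 0.0354 0.191 ] F [-0.6 -0.4  0.4] w 0.002 g 0.4227170627564192
[7.21e-02 1.00e-04 1.91e-01]
[(0.67, array([264.6, 241.8,  31.6,  23.3]))]
0.8 [277.9 235.8]
1 [274.1 233.9]
1.2 [269.7 232.8]
1.4 [264.8 232.4]
271 233
............+##################+.......................
.............###################.......................
.............############++++##+.......................
.............+###########++++#+........................
.............+###########+..+++........................
..............###########+...++........................
...............+#########++..++........................
...............+#######++++...+++......................
...............+######+###+++++##+.....................
................+##########++++##+.....................
................+###############+......................
................+++#############+......................
................++.##############+.....................
................++.######+########+....................
................+.+######+########+....................
..................+######+########.....................
...................++.++++++++++.......................
.......+++++++.......+++++.............................
.........++++++++++++++++..............................
.................+...++................................
.......+.....++++...++++++.............................
.......++++++++++++++++++++............................
...++.....++++.......+++++++++.........................
.....................+++++++++++.......................
..............++++...+++++++++++.......................
..............+++...+++++++++..........................
.+#++..................................................
.++....................................................
```

move_arm --series '[{"dp": [-0.003, 0, -0.03], "delta_rot": [0, 0, 0], "grip": 0.0}, {"dp": [0, 0, -0.06], "delta_rot": [0, 0, 0], "grip": 0.045}, {"dp": [0.023, 0, -0.06], "delta_rot": [0, 0, 0], "grip": 0.045}, {"dp": [0.023, 0, -0.06], "delta_rot": [0, 0, 0], "grip": 0.045}, {"dp": [0.023, 0, -0.06], "delta_rot": [0, 0, 0], "grip": 0.045}]'

```text
time: 48.3
ee_pos: [0.6714, 0.039, 0.2511]
ee_rot: [0.996, 0.089, -0.001, -0.0]
wrist_force: [-0.2, -0.6, 0.3]
width: 0.527
grip_force: 0.0
```

move_arm --series '[{"dp": [0, 0, 0.03], "delta_rot": [0, 0, 0], "grip": 0.045}, {"dp": [0, 0, 0.069], "delta_rot": [0, 0, 0], "grip": 0.045}, {"dp": [0, 0, 0.069], "delta_rot": [0, 0, 0], "grip": 0.01}, {"dp": [0, 0, 0.069], "delta_rot": [0, 0, 0], "grip": 0.01}, {"dp": [0, 0, 0.069], "delta_rot": [0, 0, 0], "grip": 0.01}]' --grip_force 50

```text
time: 48.92
ee_pos: [0.6708, 0.0378, 0.1825]
ee_rot: [0.996, 0.088, -0.001, 0.001]
wrist_force: [-2.3, -2.5, -7.1]
width: 0.202
grip_force: 51.7
```

```bash
python3 - <<'E'
from h import *
get_image('wrist')
o=st(); print(jig(o['ee_pos']))
E
```

```text
t 48.98 p [0.6708 0.0379 0.1824] F [-3.7 -3.7 -7.4] w 0.203 g 51.72367036342621
[ 0.0931 -0.0011  0.1824]
```

move_arm --series '[{"dp": [0.006, 0, 0.0045], "delta_rot": [0, 0, 0], "grip": 0.01}, {"dp": [0.011, 0, 0.0095], "delta_rot": [0, 0, 0], "grip": 0.01}, {"dp": [0.016, 0, 0.016], "delta_rot": [0, 0, 0], "grip": 0.01}, {"dp": [0.0205, 0, 0.023], "delta_rot": [0, 0, 0], "grip": 0.01}, {"dp": [0.024, 0, 0.0305], "delta_rot": [0, 0, 0], "grip": 0.01}]'

```text
time: 49.6
ee_pos: [0.6963, 0.0423, 0.1566]
ee_rot: [0.996, 0.089, 0.001, 0.0]
wrist_force: [-6.3, -2.2, 8.5]
width: 0.202
grip_force: 56.2
```

move_arm --series '[{"dp": [0.0025, 0, 0.0075], "delta_rot": [0, 0, 0], "grip": 0.01}, {"dp": [0.004, 0, 0.0155], "delta_rot": [0, 0, 0], "grip": 0.01}, {"dp": [0.0045, 0, 0.023], "delta_rot": [0, 0, 0], "grip": 0.01}, {"dp": [0.0045, 0, 0.028], "delta_rot": [0, 0, 0], "grip": 0.01}, {"dp": [0.0045, 0, 0.028], "delta_rot": [0, 0, 0], "grip": 0.01}]'

```text
time: 50.22
ee_pos: [0.7039, 0.0438, 0.1301]
ee_rot: [0.996, 0.09, 0.006, 0.001]
wrist_force: [0.8, -1.3, 7.2]
width: 0.198
grip_force: 60.7
```

```bash
python3 - <<'E'
from h import *
get_image('wrist')
o=st(); print(jig(o['ee_pos']))
E
```

```text
t 50.27 p [0.7039 0.0438 0.1301] F [ 2.3 -0.8  5.8] w 0.204 g 60.68417429924011
[ 0.1267 -0.0011  0.1301]
```

move_arm --series '[{"dp": [-0.002, 0, 0.004], "delta_rot": [0, 0, 0], "grip": 0.01}, {"dp": [-0.003, 0, 0.008], "delta_rot": [0, 0, 0], "grip": 0.01}, {"dp": [-0.003, 0, 0.008], "delta_rot": [0, 0, 0], "grip": 0.01}]'

```text
time: 50.65
ee_pos: [0.7036, 0.0438, 0.1238]
ee_rot: [0.996, 0.09, 0.009, 0.001]
wrist_force: [5.6, -0.2, 7.6]
width: 0.202
grip_force: 62.4
```

```bash
python3 - <<'E'
from h import *
get_image('wrist')
o=st(); print(jig(o['ee_pos']))
E
```

```text
t 50.7 p [0.7037 0.0438 0.1238] F [5.1 0.2 8.1] w 0.202 g 62.44157910346985
[ 0.1265 -0.0011  0.1238]
```

move_arm --series '[{"dp": [0, 0, 0], "delta_rot": [0, 0, 0], "grip": 0.045}, {"dp": [0, 0, 0], "delta_rot": [0, 0, 0], "grip": 0.045}, {"dp": [0, 0, -0.05], "delta_rot": [0, 0, 0], "grip": 0.045}, {"dp": [-0.004, 0, -0.08], "delta_rot": [0, 0, 0], "grip": 0.0}, {"dp": [-0.004, 0, -0.08], "delta_rot": [0, 0, 0], "grip": 0.0}]'

```text
time: 51.32
ee_pos: [0.6946, 0.0427, 0.1997]
ee_rot: [0.996, 0.089, 0.003, 0.0]
wrist_force: [-0.4, -0.3, 0.2]
width: 0.108
grip_force: 0.0
```

move_arm --series '[{"dp": [0, 0, 0], "delta_rot": [0, 0, 0], "grip": 0.0}, {"dp": [0, 0, 0], "delta_rot": [0, 0, 0], "grip": 0.0}, {"dp": [0, 0, 0.02], "delta_rot": [0, 0, 0], "grip": 0.0}, {"dp": [0, 0, 0.03], "delta_rot": [0, 0, 0], "grip": 0.0}, {"dp": [0, 0, 0.036], "delta_rot": [0, 0, 0], "grip": 0.0}]'

```text
time: 51.95
ee_pos: [0.6922, 0.0431, 0.1581]
ee_rot: [0.996, 0.089, -0.002, -0.0]
wrist_force: [-1.9, 0.5, 2.2]
width: 0.0
grip_force: 1.0
```

```bash
python3 - <<'E'
from h import *
get_image('wrist')
o=st(); print(jig(o['ee_pos']))
E
```

```text
t 52.0 p [0.6922 0.0432 0.158 ] F [0.  0.2 0.1] w 0.002 g 0.0
[0.1151 0.0003 0.158 ]
```

move_arm --series '[{"dp": [0.004, 0, 0.002], "delta_rot": [0, 0, 0], "grip": 0.0}, {"dp": [0.004, 0, 0.004], "delta_rot": [0, 0, 0], "grip": 0.0}, {"dp": [0.004, 0, 0.006], "delta_rot": [0, 0, 0], "grip": 0.0}, {"dp": [0.004, 0, 0.006], "delta_rot": [0, 0, 0], "grip": 0.0}]'

```text
time: 52.5
ee_pos: [0.6981, 0.0437, 0.1566]
ee_rot: [0.996, 0.089, 0.002, -0.0]
wrist_force: [-1.0, 0.6, 6.4]
width: 0.002
grip_force: 3.0
```

```bash
python3 - <<'E'
from h import *
get_image('wrist')
o=st(); print(jig(o['ee_pos']))
E
```

```text
t 52.55 p [0.6981 0.0437 0.1566] F [-0.9  1.1  6.3] w 0.001 g 2.983492836356163
[ 0.1209 -0.0002  0.1566]
```

move_arm --series '[{"dp": [0, 0, 0.004], "delta_rot": [0, 0, 0], "grip": 0.0}, {"dp": [0, 0, 0.008], "delta_rot": [0, 0, 0], "grip": 0.0}, {"dp": [0, 0, 0.008], "delta_rot": [0, 0, 0], "grip": 0.0}]'

```text
time: 52.92
ee_pos: [0.6985, 0.0414, 0.1557]
ee_rot: [0.996, 0.089, 0.003, 0.001]
wrist_force: [-10.5, -0.8, 29.0]
width: 0.0
grip_force: 14.5
```

```bash
python3 - <<'E'
from h import *
get_image('wrist')
o=st(); print(jig(o['ee_pos']))
E
```

```text
t 52.98 p [0.6985 0.0414 0.1557] F [-9.8 -0.2 28.7] w 0.0 g 14.50065940618515
[ 0.121  -0.0025  0.1557]
```

29 N with no motion, so the clamp is fully open. Next I'll unload the blocks.

```bash
python3 - <<'E'
from h import *
o=get_obs();p=o['ee_pos']
plan([(.698,.042,.27,10.2),(.61,.045,.27,55),(.519,.050,.27,100.2),(.519,.050,.17,100.2)])
get_image('top');print([(round(d['conf'],2),np.round(np.array(d['extent']),1)) for d in recognise('top','tray_floor')[:2]])
E
```

```text
[ 0.698  0.042  0.27  10.2  ] dp [   0.4   -0.4 -114.3] rot [ 0.1 -0.4 -0. ]
[6.1e-01 4.5e-02 2.7e-01 5.5e+01] dp [-86.1 -18.5   0. ] rot [  0.    0.  -44.8]
[5.190e-01 5.000e-02 2.700e-01 1.002e+02] dp [-48.1 -77.4   0. ] rot [  0.    0.  -45.2]
[5.190e-01 5.000e-02 1.700e-01 1.002e+02] dp [  0.   0. 100.] rot [0. 0. 0.]
[(0.65, array([204.9, 209.7,  42.4,  61. ]))]
```

move_arm --series '[{"dp": [0, 0, -0.04], "delta_rot": [0, 0, 0], "grip": 0.0}, {"dp": [0, 0, -0.09], "delta_rot": [0, 0, 0], "grip": 0.06}, {"dp": [0, 0, -0.125], "delta_rot": [0, 0, 0], "grip": 0.06}]'

```text
time: 53.45
ee_pos: [0.6974, 0.0433, 0.2742]
ee_rot: [0.996, 0.089, 0.002, 0.0]
wrist_force: [1.6, 0.1, -0.2]
width: 0.419
grip_force: 0.0
```

move_arm --series '[{"dp": [-0.017, -0.004, 0], "delta_rot": [0, 0, -9], "grip": 0.06}, {"dp": [-0.034, -0.008, 0], "delta_rot": [0, 0, -18], "grip": 0.06}, {"dp": [-0.051, -0.012, 0], "delta_rot": [0, 0, -27], "grip": 0.06}, {"dp": [-0.068, -0.015, 0], "delta_rot": [0, 0, -36], "grip": 0.06}, {"dp": [-0.086, -0.0185, 0], "delta_rot": [0, 0, -44.8], "grip": 0.06}]'

```text
time: 54.08
ee_pos: [0.6085, 0.0464, 0.2715]
ee_rot: [0.886, 0.464, 0.0, 0.0]
wrist_force: [0.2, -0.4, -0.1]
width: 0.701
grip_force: 0.0
```

move_arm --series '[{"dp": [-0.01, -0.016, 0], "delta_rot": [0, 0, -9], "grip": 0.06}, {"dp": [-0.02, -0.031, 0], "delta_rot": [0, 0, -18], "grip": 0.06}, {"dp": [-0.03, -0.046, 0], "delta_rot": [0, 0, -27], "grip": 0.06}, {"dp": [-0.039, -0.062, 0], "delta_rot": [0, 0, -36], "grip": 0.06}, {"dp": [-0.048, -0.0775, 0], "delta_rot": [0, 0, -45.2], "grip": 0.06}]'

```text
time: 54.7
ee_pos: [0.5174, 0.0515, 0.2715]
ee_rot: [0.64, 0.769, 0.0, 0.0]
wrist_force: [-0.7, -0.0, 0.7]
width: 0.699
grip_force: 0.0
```

```bash
python3 - <<'E'
from h import *
for i in range(4): get_image('wrist')
o=st(); print(o['joints'].round(2)); c=get_calibration('wrist'); im=np.asarray(get_image('wrist'))
print(recognise('wrist','block_0')[:3])
S=lambda a:(a[...,0]-a[...,2]>46)
for q in [(.5186,.0502),(.5252,.0127),(.532,-.0247)]:
    u,v=proj('wrist',[*q,.052],c).astype(int); print(u,v,im[v,u])
plan([(.5183,.050,.115,100.2)])
E
```

```text
t 54.9 p [0.5185 0.0516 0.2716] F [0.3 1.2 0.1] w 0.7 g 0.0
[-0.55  0.29  0.53  1.66 -0.16  1.23  0.19]
[{'extent': [252.4, 211.4, 39.9, 24.6], 'conf': 0.63}, {'extent': [255.5, 241.9, 34.6, 28.1], 'conf': 0.62}, {'extent': [254.2, 177.6, 39.7, 26.4], 'conf': 0.6}]
254 179 [138 119 100]
254 214 [202 182 157]
254 246 [143 126 107]
[5.180e-01 5.000e-02 1.150e-01 1.002e+02] dp [ -1.3  -1.  156.4] rot [ 0.1  0.  -0.1]
```

move_arm --series '[{"dp": [-0.001, 0, 0.05], "delta_rot": [0, 0, 0], "grip": 0.06}, {"dp": [-0.001, 0, 0.1], "delta_rot": [0, 0, 0], "grip": 0.06}, {"dp": [-0.001, 0, 0.135], "delta_rot": [0, 0, 0], "grip": 0.06}, {"dp": [-0.001, 0, 0.156], "delta_rot": [0, 0, 0], "grip": 0.06}, {"dp": [-0.001, 0, 0.156], "delta_rot": [0, 0, 0], "grip": 0.06}]' --grip_force 50

```text
time: 55.62
ee_pos: [0.5175, 0.0504, 0.1134]
ee_rot: [0.642, 0.767, -0.002, -0.001]
wrist_force: [0.6, -0.3, 0.8]
width: 0.703
grip_force: 0.0
```

move_arm --series '[{"dp": [0, 0, 0], "delta_rot": [0, 0, 0], "grip": 0.03}, {"dp": [0, 0, 0], "delta_rot": [0, 0, 0], "grip": 0.03}, {"dp": [0, 0, 0], "delta_rot": [0, 0, 0], "grip": 0.03}, {"dp": [0, 0, -0.02], "delta_rot": [0, 0, 0], "grip": 0.03}, {"dp": [0, 0, -0.08], "delta_rot": [0, 0, 0], "grip": 0.03}]'

```text
time: 56.25
ee_pos: [0.5158, 0.0511, 0.1935]
ee_rot: [0.641, 0.767, -0.003, -0.003]
wrist_force: [2.2, 0.8, 0.1]
width: 0.453
grip_force: 50.4
```

```bash
python3 - <<'E'
from h import *
for i in range(2): get_image('wrist')
o=st()
plan([(.51,.24,.19,92),(.556,.416,.18,89.2),(.556,.416,.086,89.2)])
E
```

```text
t 56.35 p [0.5226 0.0506 0.2017] F [ 1.  -1.3  0.6] w 0.448 g 50.42117714881897
[ 0.51  0.24  0.19 92.  ] dp [188.7  21.   11.9] rot [ 0.8 -0.   8.2]
[ 0.556  0.416  0.18  89.2  ] dp [174.3  52.1  10. ] rot [0.  0.  2.8]
[5.56e-01 4.16e-01 8.60e-02 8.92e+01] dp [ 0.  0. 94.] rot [0. 0. 0.]
```

move_arm --series '[{"dp": [0.04, 0.004, 0], "delta_rot": [0, 0, 2], "grip": 0.03}, {"dp": [0.08, 0.008, 0], "delta_rot": [0, 0, 4], "grip": 0.03}, {"dp": [0.12, 0.011, 0], "delta_rot": [0, 0, 6], "grip": 0.03}, {"dp": [0.16, 0.014, 0.002], "delta_rot": [0, 0, 8], "grip": 0.03}, {"dp": [0.189, 0.017, 0.005], "delta_rot": [0, 0, 8.2], "grip": 0.03}]'

```text
time: 56.98
ee_pos: [0.5009, 0.2424, 0.1902]
ee_rot: [0.694, 0.72, 0.001, -0.0]
wrist_force: [0.7, 0.3, -0.4]
width: 0.448
grip_force: 50.4
```

move_arm --series '[{"dp": [0.04, 0.012, 0.003], "delta_rot": [0, 0, 1], "grip": 0.03}, {"dp": [0.08, 0.024, 0.006], "delta_rot": [0, 0, 2], "grip": 0.03}, {"dp": [0.12, 0.036, 0.01], "delta_rot": [0, 0, 2.8], "grip": 0.03}, {"dp": [0.155, 0.046, 0.01], "delta_rot": [0, 0, 2.8], "grip": 0.03}, {"dp": [0.174, 0.052, 0.01], "delta_rot": [0, 0, 2.8], "grip": 0.03}]'

```text
time: 57.6
ee_pos: [0.5466, 0.4185, 0.1796]
ee_rot: [0.711, 0.703, 0.0, -0.001]
wrist_force: [-0.1, -0.5, 0.5]
width: 0.447
grip_force: 50.4
```

```bash
python3 - <<'E'
from h import *
for i in range(4): get_image('wrist')
o=st()
print([(round(d['conf'],2),np.round(np.array(d['extent']),1)) for d in recognise('wrist','tray_floor')[:2]])
im=np.asarray(get_image('side')); 
get_image('side');print([(round(d['conf'],2),np.round(np.array(d['extent']),1)) for d in recognise('side','tray_floor')[:2]])
print([proj('side',[x,y,.01]).round(0) for x,y in [(.475,.318),(.637,.318),(.637,.442),(.475,.442)]])
plan([(.556,.416,.086,89.2)])
E
```

```text
t 57.8 p [0.5473 0.4148 0.1798] F [-0.3 -0.8  0.3] w 0.448 g 50.40236413478851
[]
[(0.92, array([228.2, 190.7,  54.8,  23.7])), (0.24, array([215.6, 269.2,  18. ,  12.9]))]
[array([201., 204.]), array([253., 203.]), array([251., 181.]), array([203., 181.])]
[5.56e-01 4.16e-01 8.60e-02 8.92e+01] dp [ 2.3  8.2 94.5] rot [ 0.   0.  -0.1]
```

move_arm --series '[{"dp": [0.001, 0.008, 0.04], "delta_rot": [0, 0, 0], "grip": 0.03}, {"dp": [0.001, 0.008, 0.075], "delta_rot": [0, 0, 0], "grip": 0.03}, {"dp": [0.001, 0.008, 0.09], "delta_rot": [0, 0, 0], "grip": 0.03}, {"dp": [0.001, 0.008, 0.0955], "delta_rot": [0, 0, 0], "grip": 0.03}, {"dp": [0.001, 0.008, 0.0955], "delta_rot": [0, 0, 0], "grip": 0.03}]'

```text
time: 58.62
ee_pos: [0.5562, 0.4167, 0.0861]
ee_rot: [0.712, 0.702, 0.001, 0.0]
wrist_force: [0.2, 0.8, -0.1]
width: 0.45
grip_force: 50.4
```

```bash
python3 - <<'E'
from h import *
for i in range(1): get_image('wrist')
o=st(); p=o['ee_pos']
plan([(.52,.20,.19,95),(.5255,.0125,.18,100.2),(.5255,.0125,.115,100.2)],[p[0],p[1],.19,89.2])
E
```

```text
t 58.67 p [0.5564 0.4169 0.0864] F [-0.4  0.3  0.3] w 0.446 g 50.40145397186279
[ 0.52  0.2   0.19 95.  ] dp [-217.4  -33.4    0. ] rot [ 0.   0.  -5.8]
[5.260e-01 1.200e-02 1.800e-01 1.002e+02] dp [-187.3  -10.9   10. ] rot [ 0.   0.  -5.2]
[5.260e-01 1.200e-02 1.150e-01 1.002e+02] dp [ 0.  0. 65.] rot [0. 0. 0.]
```

move_arm --series '[{"dp": [0, 0, 0.002], "delta_rot": [0, 0, 0], "grip": 0.03}, {"dp": [0, 0, 0.002], "delta_rot": [0, 0, 0], "grip": 0.06}, {"dp": [0, 0, 0.002], "delta_rot": [0, 0, 0], "grip": 0.06}, {"dp": [0, 0, -0.05], "delta_rot": [0, 0, 0], "grip": 0.06}, {"dp": [0, 0, -0.104], "delta_rot": [0, 0, 0], "grip": 0.06}]'

```text
time: 59.3
ee_pos: [0.5548, 0.4161, 0.1887]
ee_rot: [0.712, 0.702, -0.001, -0.0]
wrist_force: [1.1, 1.6, 0.2]
width: 0.699
grip_force: 0.0
```

move_arm --series '[{"dp": [-0.044, -0.007, 0], "delta_rot": [0, 0, -1], "grip": 0.06}, {"dp": [-0.088, -0.014, 0], "delta_rot": [0, 0, -2], "grip": 0.06}, {"dp": [-0.132, -0.021, 0], "delta_rot": [0, 0, -3.5], "grip": 0.06}, {"dp": [-0.176, -0.028, 0], "delta_rot": [0, 0, -5], "grip": 0.06}, {"dp": [-0.217, -0.033, 0], "delta_rot": [0, 0, -5.8], "grip": 0.06}]'

```text
time: 59.92
ee_pos: [0.519, 0.1982, 0.1888]
ee_rot: [0.676, 0.737, 0.0, 0.0]
wrist_force: [1.2, -0.1, 0.5]
width: 0.7
grip_force: 0.0
```

move_arm --series '[{"dp": [-0.045, -0.003, 0], "delta_rot": [0, 0, -1], "grip": 0.06}, {"dp": [-0.09, -0.006, 0], "delta_rot": [0, 0, -2], "grip": 0.06}, {"dp": [-0.135, -0.008, 0.004], "delta_rot": [0, 0, -3.5], "grip": 0.06}, {"dp": [-0.175, -0.01, 0.008], "delta_rot": [0, 0, -5], "grip": 0.06}, {"dp": [-0.187, -0.011, 0.01], "delta_rot": [0, 0, -5.2], "grip": 0.06}]'

```text
time: 60.55
ee_pos: [0.5245, 0.0089, 0.1788]
ee_rot: [0.644, 0.765, -0.0, 0.001]
wrist_force: [-0.6, 0.5, -0.1]
width: 0.701
grip_force: 0.0
```

```bash
python3 - <<'E'
from h import *
for i in range(4): get_image('wrist')
o=st()
plan([(.5255,.0125,.1145,100.2)])
get_image('top');print([(round(d['conf'],2),np.round(np.array(d['extent']),1)) for d in recognise('top','block_0')[:4]],proj('top',[.556,.416,.02]))
E
```

```text
t 60.75 p [0.5249 0.0146 0.1786] F [-0.7  0.3 -0.4] w 0.702 g 0.0
[5.260e-01 1.200e-02 1.140e-01 1.002e+02] dp [-2.2  0.3 64.1] rot [ 0.  -0.1  0.1]
[(0.46, array([188.8, 210.9,  16.3,  12.6]))] [190.26976402 210.41979068]
```

Block 1 of 3 is in the tray. Second block next.

move_arm --series '[{"dp": [-0.001, 0, 0.03], "delta_rot": [0, 0, 0], "grip": 0.06}, {"dp": [-0.001, 0, 0.055], "delta_rot": [0, 0, 0], "grip": 0.06}, {"dp": [-0.001, 0, 0.064], "delta_rot": [0, 0, 0], "grip": 0.06}, {"dp": [-0.001, 0, 0.064], "delta_rot": [0, 0, 0], "grip": 0.06}, {"dp": [-0.001, 0, 0.064], "delta_rot": [0, 0, 0], "grip": 0.03}]'

```text
time: 61.48
ee_pos: [0.5258, 0.012, 0.1157]
ee_rot: [0.641, 0.767, 0.001, 0.001]
wrist_force: [-0.5, 0.2, 0.3]
width: 0.507
grip_force: 0.0
```

move_arm --series '[{"dp": [0, 0, 0], "delta_rot": [0, 0, 0], "grip": 0.03}, {"dp": [0, 0, 0], "delta_rot": [0, 0, 0], "grip": 0.03}, {"dp": [0, 0, -0.02], "delta_rot": [0, 0, 0], "grip": 0.03}, {"dp": [0, 0, -0.06], "delta_rot": [0, 0, 0], "grip": 0.03}, {"dp": [0, 0, -0.08], "delta_rot": [0, 0, 0], "grip": 0.03}]'

```text
time: 62.1
ee_pos: [0.5256, 0.0114, 0.1966]
ee_rot: [0.641, 0.767, 0.001, 0.001]
wrist_force: [-0.2, -0.5, -0.7]
width: 0.447
grip_force: 50.4
```

```bash
python3 - <<'E'
from h import *
for i in range(4): get_image('wrist')
o=st()
plan([(.52,.20,.19,95),(.556,.380,.18,89.2),(.556,.38,.084,89.2)])
E
```

```text
t 62.3 p [0.5246 0.0117 0.1943] F [ 0.1 -0.  -0.9] w 0.45 g 50.370885729789734
[ 0.52  0.2   0.19 95.  ] dp [186.1  28.8   4.3] rot [-0.  -0.   5.2]
[ 0.556  0.38   0.18  89.2  ] dp [176.2  51.6  10. ] rot [0.  0.  5.8]
[5.56e-01 3.80e-01 8.40e-02 8.92e+01] dp [ 0.  0. 96.] rot [0. 0. 0.]
```

move_arm --series '[{"dp": [0.04, 0.006, 0], "delta_rot": [0, 0, 1], "grip": 0.03}, {"dp": [0.08, 0.012, 0], "delta_rot": [0, 0, 2], "grip": 0.03}, {"dp": [0.12, 0.018, 0], "delta_rot": [0, 0, 3], "grip": 0.03}, {"dp": [0.155, 0.024, 0.002], "delta_rot": [0, 0, 4], "grip": 0.03}, {"dp": [0.186, 0.029, 0.004], "delta_rot": [0, 0, 5.2], "grip": 0.03}]'

```text
time: 62.92
ee_pos: [0.5192, 0.2013, 0.1886]
ee_rot: [0.675, 0.737, -0.002, -0.001]
wrist_force: [-0.5, -0.6, -1.0]
width: 0.449
grip_force: 50.4
```

move_arm --series '[{"dp": [0.04, 0.012, 0.003], "delta_rot": [0, 0, 2], "grip": 0.03}, {"dp": [0.08, 0.024, 0.006], "delta_rot": [0, 0, 4], "grip": 0.03}, {"dp": [0.12, 0.036, 0.01], "delta_rot": [0, 0, 5.8], "grip": 0.03}, {"dp": [0.155, 0.046, 0.01], "delta_rot": [0, 0, 5.8], "grip": 0.03}, {"dp": [0.176, 0.052, 0.01], "delta_rot": [0, 0, 5.8], "grip": 0.03}]'

```text
time: 63.55
ee_pos: [0.5555, 0.382, 0.1777]
ee_rot: [0.711, 0.703, -0.002, -0.001]
wrist_force: [-0.1, -0.6, 0.1]
width: 0.447
grip_force: 50.3
```

```bash
python3 - <<'E'
from h import *
for i in range(4): get_image('wrist')
o=st()
plan([(.556,.38,.084,89.2)])
c=get_calibration('wrist');print([(round(d['conf'],2),np.round(np.array(d['extent']),1)) for d in recognise('wrist','block_0')[:4]],proj('wrist',[.556,.416,.021],c))
E
```

```text
t 63.75 p [0.5563 0.3786 0.1788] F [ 0.2 -0.1  0. ] w 0.454 g 50.35347640514374
[5.56e-01 3.80e-01 8.40e-02 8.92e+01] dp [ 1.6 -0.1 94.8] rot [-0.1  0.2  0. ]
[(0.83, array([256.7, 151.9,  53.8,  38.7])), (0.69, array([254.9, 246. ,  80.4,  56.7]))] [254.5635219  152.09937205]
```

move_arm --series '[{"dp": [0, 0, 0.04], "delta_rot": [0, 0, 0], "grip": 0.03}, {"dp": [0, 0, 0.075], "delta_rot": [0, 0, 0], "grip": 0.03}, {"dp": [0, 0, 0.09], "delta_rot": [0, 0, 0], "grip": 0.03}, {"dp": [0, 0, 0.0945], "delta_rot": [0, 0, 0], "grip": 0.03}, {"dp": [0, 0, 0.0945], "delta_rot": [0, 0, 0], "grip": 0.03}]'

```text
time: 64.42
ee_pos: [0.5578, 0.3796, 0.0874]
ee_rot: [0.712, 0.702, 0.001, 0.0]
wrist_force: [0.4, -0.5, 0.4]
width: 0.446
grip_force: 50.4
```

```bash
python3 - <<'E'
from h import *
for i in range(1): get_image('wrist')
o=st(); p=o['ee_pos']
plan([(.52,.18,.19,95),(.532,-.0247,.18,100.2)],[p[0],p[1],.19,89.2])
E
```

```text
t 64.47 p [0.558  0.3799 0.0878] F [-0.4  0.1 -0.4] w 0.45 g 50.36984324455261
[ 0.52  0.18  0.19 95.  ] dp [-200.5  -35.2    0. ] rot [ 0.   0.  -5.8]
[ 5.320e-01 -2.500e-02  1.800e-01  1.002e+02] dp [-205.    -5.9   10. ] rot [ 0.   0.  -5.2]
```

move_arm --series '[{"dp": [0, 0, 0.0025], "delta_rot": [0, 0, 0], "grip": 0.03}, {"dp": [0, 0, 0.0025], "delta_rot": [0, 0, 0], "grip": 0.06}, {"dp": [0, 0, 0.0025], "delta_rot": [0, 0, 0], "grip": 0.06}, {"dp": [0, 0, -0.05], "delta_rot": [0, 0, 0], "grip": 0.06}, {"dp": [0, 0, -0.104], "delta_rot": [0, 0, 0], "grip": 0.06}]'

```text
time: 65.1
ee_pos: [0.5565, 0.3795, 0.1906]
ee_rot: [0.712, 0.702, -0.001, -0.0]
wrist_force: [0.9, 0.4, 0.0]
width: 0.707
grip_force: 0.0
```

move_arm --series '[{"dp": [-0.04, -0.007, 0], "delta_rot": [0, 0, -1], "grip": 0.06}, {"dp": [-0.08, -0.014, 0], "delta_rot": [0, 0, -2], "grip": 0.06}, {"dp": [-0.12, -0.021, 0], "delta_rot": [0, 0, -3.5], "grip": 0.06}, {"dp": [-0.16, -0.028, 0], "delta_rot": [0, 0, -5], "grip": 0.06}, {"dp": [-0.2, -0.035, 0], "delta_rot": [0, 0, -5.8], "grip": 0.06}]'

```text
time: 65.72
ee_pos: [0.519, 0.1789, 0.1906]
ee_rot: [0.675, 0.737, 0.0, 0.0]
wrist_force: [0.1, 0.5, 0.8]
width: 0.702
grip_force: 0.0
```

move_arm --series '[{"dp": [-0.045, -0.001, 0], "delta_rot": [0, 0, -1], "grip": 0.06}, {"dp": [-0.09, -0.002, 0], "delta_rot": [0, 0, -2], "grip": 0.06}, {"dp": [-0.135, -0.003, 0.004], "delta_rot": [0, 0, -3.5], "grip": 0.06}, {"dp": [-0.18, -0.005, 0.008], "delta_rot": [0, 0, -5], "grip": 0.06}, {"dp": [-0.205, -0.006, 0.01], "delta_rot": [0, 0, -5.2], "grip": 0.06}]'

```text
time: 66.35
ee_pos: [0.5309, -0.028, 0.1806]
ee_rot: [0.643, 0.766, -0.0, 0.001]
wrist_force: [0.1, -0.3, -0.1]
width: 0.705
grip_force: 0.0
```

```bash
python3 - <<'E'
from h import *
for i in range(4): get_image('wrist')
o=st()
plan([(.532,-.0247,.1155,100.2)])
E
```

```text
t 66.55 p [ 0.5312 -0.024   0.1804] F [ 0.9  0.7 -0.1] w 0.703 g 0.0
[ 5.320e-01 -2.500e-02  1.160e-01  1.002e+02] dp [-0.9  0.6 64.9] rot [ 0.  -0.1 -0. ]
```

move_arm --series '[{"dp": [-0.001, 0, 0.03], "delta_rot": [0, 0, 0], "grip": 0.06}, {"dp": [-0.001, 0, 0.055], "delta_rot": [0, 0, 0], "grip": 0.06}, {"dp": [-0.001, 0, 0.065], "delta_rot": [0, 0, 0], "grip": 0.06}, {"dp": [-0.001, 0, 0.065], "delta_rot": [0, 0, 0], "grip": 0.06}, {"dp": [-0.001, 0, 0.065], "delta_rot": [0, 0, 0], "grip": 0.03}]'

```text
time: 67.18
ee_pos: [0.5322, -0.0251, 0.1162]
ee_rot: [0.641, 0.767, 0.001, 0.001]
wrist_force: [0.3, -0.1, 0.6]
width: 0.502
grip_force: 0.0
```

move_arm --series '[{"dp": [0, 0, 0], "delta_rot": [0, 0, 0], "grip": 0.03}, {"dp": [0, 0, 0], "delta_rot": [0, 0, 0], "grip": 0.03}, {"dp": [0, 0, -0.02], "delta_rot": [0, 0, 0], "grip": 0.03}, {"dp": [0, 0, -0.06], "delta_rot": [0, 0, 0], "grip": 0.03}, {"dp": [0, 0, -0.08], "delta_rot": [0, 0, 0], "grip": 0.03}]'

```text
time: 67.8
ee_pos: [0.532, -0.0259, 0.1972]
ee_rot: [0.642, 0.767, 0.001, 0.001]
wrist_force: [-0.0, 1.0, -0.8]
width: 0.445
grip_force: 50.4
```

```bash
python3 - <<'E'
from h import *
for i in range(4): get_image('wrist')
o=st()
plan([(.52,.17,.19,95),(.556,.344,.18,89.2)])
get_image('top');print([(round(d['conf'],2),np.round(np.array(d['extent']),1)) for d in recognise('top','tray_floor')[:2]],[(round(d['conf'],2),np.round(np.array(d['extent']),1)) for d in recognise('top','block_0')[:4]],proj('top',[.556,.38,.02]))
E
```

```text
t 68.0 p [ 0.5309 -0.0254  0.1947] F [-0.7 -0.8 -0.4] w 0.447 g 50.351473689079285
[ 0.52  0.17  0.19 95.  ] dp [194.3  23.9   4.8] rot [-0.  -0.   5.2]
[ 0.556  0.344  0.18  89.2  ] dp [170.2  51.   10. ] rot [0.  0.  5.8]
[(0.89, array([204.3, 209.1,  42.7,  60.7])), (0.36, array([326.2, 168.7,   3.9,  25.3]))] [(0.55, array([200.8, 211.9,  11.9,  13. ]))] [202.91654591 210.510986  ]
```

move_arm --series '[{"dp": [0.04, 0.005, 0], "delta_rot": [0, 0, 1], "grip": 0.03}, {"dp": [0.08, 0.01, 0], "delta_rot": [0, 0, 2], "grip": 0.03}, {"dp": [0.12, 0.015, 0], "delta_rot": [0, 0, 3], "grip": 0.03}, {"dp": [0.16, 0.02, 0.002], "delta_rot": [0, 0, 4], "grip": 0.03}, {"dp": [0.194, 0.024, 0.004], "delta_rot": [0, 0, 5.2], "grip": 0.03}]'

```text
time: 68.78
ee_pos: [0.5196, 0.1714, 0.1899]
ee_rot: [0.675, 0.737, -0.001, -0.001]
wrist_force: [0.3, 0.2, -0.1]
width: 0.448
grip_force: 50.3
```

move_arm --series '[{"dp": [0.04, 0.012, 0.003], "delta_rot": [0, 0, 2], "grip": 0.03}, {"dp": [0.08, 0.024, 0.006], "delta_rot": [0, 0, 4], "grip": 0.03}, {"dp": [0.12, 0.036, 0.01], "delta_rot": [0, 0, 5.8], "grip": 0.03}, {"dp": [0.15, 0.045, 0.01], "delta_rot": [0, 0, 5.8], "grip": 0.03}, {"dp": [0.17, 0.051, 0.01], "delta_rot": [0, 0, 5.8], "grip": 0.03}]'

```text
time: 69.4
ee_pos: [0.5555, 0.3455, 0.1792]
ee_rot: [0.711, 0.703, -0.001, -0.001]
wrist_force: [-0.4, -0.0, 1.2]
width: 0.449
grip_force: 50.3
```

```bash
python3 - <<'E'
from h import *
for i in range(4): get_image('wrist')
o=st()
plan([(.556,.344,.084,89.2)])
c=get_calibration('wrist');im=np.asarray(get_image('wrist'));print([(round(d['conf'],2),np.round(np.array(d['extent']),1)) for d in recognise('wrist','block_0')[:4]],proj('wrist',[.556,.416,.021],c),proj('wrist',[.556,.38,.021],c))
E
```

```text
t 69.6 p [0.556  0.3426 0.1799] F [ 0.2 -0.4 -0.4] w 0.449 g 50.33708095550537
[5.56e-01 3.44e-01 8.40e-02 8.92e+01] dp [ 1.6  0.1 95.9] rot [-0.1  0.1  0. ]
[(0.92, array([255.8, 247.7,  74.5,  57.3])), (0.72, array([253.5, 103.5,  50.7,  37.1]))] [254.09887277 105.54236715] [254.75555663 151.98257892]
```

```bash
python3 - <<'E'
from h import *
c=get_calibration('wrist');im=np.asarray(get_image('wrist'))
m=im[75:215,205:305].astype(int); 
for row in m[::4,::2]: print(''.join('#' if (p[0]-p[2]>0.22*p[0]) else '.' for p in row))
E
```

```text
..................................................
..................................................
......................#......#....................
...........###########################............
...........###########################............
...........###########################............
...........###########################............
...........######...######...#########............
............##########################............
............##########################............
............##########################............
............#########################.............
..................................................
.................#..#..#.....#..#.##.#............
.............##########################...........
.............##########################...........
.............##########################...........
.............##########################...........
.............#####................#####...........
.............##########################...........
.............#########################............
.............#########################............
.............#########################............
..................................................
..................................................
..................................................
..................................................
..................................................
..................................................
..................................................
..................................................
..................................................
..................................................
..................................................
..................................................
```

Both blocks lie side by side in the tray. Lower the third.

move_arm --series '[{"dp": [0.0, 0, 0.04], "delta_rot": [0, 0, 0], "grip": 0.03}, {"dp": [0.0, 0, 0.075], "delta_rot": [0, 0, 0], "grip": 0.03}, {"dp": [0.0, 0, 0.09], "delta_rot": [0, 0, 0], "grip": 0.03}, {"dp": [0.0, 0, 0.0955], "delta_rot": [0, 0, 0], "grip": 0.03}, {"dp": [0.0, 0, 0.0965], "delta_rot": [0, 0, 0], "grip": 0.03}]'

```text
time: 70.38
ee_pos: [0.5573, 0.3436, 0.0858]
ee_rot: [0.712, 0.702, 0.001, 0.0]
wrist_force: [-0.3, -0.1, -0.4]
width: 0.45
grip_force: 50.4
```

move_arm --series '[{"dp": [0, 0, 0], "delta_rot": [0, 0, 0], "grip": 0.03}, {"dp": [0, 0, 0.0005], "delta_rot": [0, 0, 0], "grip": 0.06}, {"dp": [0, 0, 0.0005], "delta_rot": [0, 0, 0], "grip": 0.06}, {"dp": [0, 0, -0.05], "delta_rot": [0, 0, 0], "grip": 0.06}, {"dp": [0, 0, -0.11], "delta_rot": [0, 0, 0], "grip": 0.06}]'

```text
time: 71.0
ee_pos: [0.5555, 0.3432, 0.1945]
ee_rot: [0.712, 0.702, -0.002, -0.0]
wrist_force: [1.4, 0.5, 0.4]
width: 0.701
grip_force: 0.0
```

```bash
python3 - <<'E'
from h import *
for i in range(4): get_image('wrist')
o=st();c=get_calibration('wrist');im=np.asarray(get_image('wrist'))
m=im[60:240,195:315].astype(int); 
for row in m[::5,::2]: print(''.join('#' if (p[0]-p[2]>0.22*p[0]) else '.' for p in row))
print([proj('wrist',[.556,y,.021],c).round() for y in (.344,.38,.416)])
im=np.asarray(get_image('side')); print([(round(d['conf'],2),np.round(np.array(d['extent']),1)) for n in('knob','tape_mid','loupe_mid','pot_mid') for d in recognise('side',n)[:1]], [proj('side',p).round(1) for p in ([.5994,-.0907,.062],[.783,.06,.024])])
E
```

```text
t 71.2 p [0.5575 0.3439 0.1971] F [-1.1 -0.3 -0.3] w 0.706 g 0.0
............................................................
............................................................
............................................................
............................................................
............................................................
............................................................
................#########################...................
................#########################...................
.................########################...................
................#########################...................
................#########################...................
................#########################...................
................#########################...................
............................................................
...................######################...................
..................########################..................
..................########################.................
[... 752 characters left out ...]
.######################...................
............................................................
............................................................
............................................................
............................................................
............................................................
............................................................
[array([253., 192.]), array([252., 151.]), array([251., 108.])]
[(0.65, array([248.9, 293.2,  10.3,   8.4])), (0.65, array([317.1, 256.5,  28.4,  29.3])), (0.54, array([209.1, 168.6,  15.1,   9.8])), (0.73, array([273.4, 250.3,  32.1,   9.5]))] [array([248.1, 292.6]), array([313.2, 256.9])]
```

All three blocks lie flat, side by side in the tray, and the knob is home.

```bash
python3 -c "
from station import *
print(job_done())"
```

```text
the job is handed in; nothing more can be done
None
```

I finished the whole sequence and handed the job in at about 71 s. The three blocks were clamped and held at the camera position for just over 3 s, then turned back home. The clamp is fully open and the blocks lie flat, side by side, in the tray. The clamp lock was judged by feel (24 N at the stop without moving), and I don't have the verdict.

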